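Build the potted centrepiece on the dresser

ROBOT

A 7-joint arm with a two-finger parallel gripper is mounted at the origin on the work surface. World frame = base frame: x ahead of the robot, y to its left, z up, the work surface at z = 0. Lengths are in m, angles in rad, forces in N, time in s.
With the tool pointing down it reaches from about 0.425 to 0.975 m from the base axis. Payload 16.7 kg.
Tool frame: the origin (TCP) lies at the very end of the fingers, on their centre line; the grasp point (between the pads) lies 19 mm behind it; z points along the fingers, y is the line along which they close (so a half turn about z gives the same grasp; the last joint's range is limited). The gripper opens to 85 mm and grips with 20 to 120 N. Pads are 22 mm wide; open, the fingers measure 114 mm over their backs; the gripper's body (76 mm by 85 mm) begins 54 mm behind the grasp point. The pads swing forward as they close: fully open they stand 13 mm farther back than shut.
Start: joints at [1.091, 0.426, 0.074, 1.606, -0.034, 1.111, -0.067], TCP at [0.219, -0.639, 0.201] pointing down, gripper open.
Joint ranges: [-2.85, 2.85], [-0.5, 2.14], [-1.23, 1.37], [0.21, 2.46], [-1.02, 4.16], [0.16, 2.05], [-2.73, 2.73]. Speed limits (rad/s): [1.89, 1.89, 2.39, 2.39, 3.01, 3.01, 3.01].

INTERFACE

Orientations are given as a 3x3 rotation matrix whose columns are the frame's x, y, z axes.
In Python, from workcell import get_obs, get_image, finish_job gives the robot as it stands.
- The arm moves only by the shell command python3 -m inch 'ROWS'. ROWS is JSON, a list of rows, each a list of 7 numbers: the shift along the tool's x, y, z in m, then the turn, a rotation vector about the tool's x, y, z in degrees, then the opening in per cent of the stroke, from 0 (shut) to 100 (fully open). A call has 1 to 20 rows; each row shifts and turns the commanded pose from where the row before left it, along the tool's axes as they then stand; what a row does not reach is not made up. A row lasts 1/8 s, in which the tool goes at most 62.5 mm and 10.7 degrees, less where a joint would pass 70% of its speed; a pose out of reach is approached as far as the arm can. A call is refused whole if a number of a shift passes 0.0625 or a number of a turn 10.7, either way. A call with a gripper value outside its range is refused whole. The fingers move at their own pace and stop on an object; the grip force is fixed at half the most. Time passes only in rows, so rows that do not move let the fingers close. It gives the time, the measured TCP pose, the force, the opening and the grip force at its end, in the units of the state.
- get_obs(): the state, without advancing time (a new reading comes with each control period).
- get_image(name): name is "side" or "top"; returns a dict with "img" (384x512x3 uint8, red, green, blue), "mtx" (3x3 intrinsics, pixels), "D" ([k1, k2, p1, p2, k3] as OpenCV has them; the pictures are not rectified), "R" (3x3) and "t" (3): a world point X has camera coordinates R X + t. Camera axes: x right, y down, z forward; pixel columns grow to the right and rows downward; lengths in m; the calibration is good to about 2 mm. A picture is of the moment at which its call begins. There is no depth.
- finish_job(): hands the job in; it is judged then, once.
The state is a dict: "time_s": time; "qpos": joint angles; "joint_velocities": joint speeds; "joint_torque": joint torques, N m; "tcp_pos": TCP position; "tcp_rot": TCP orientation; "contact_force": force on the tool from outside, world axes, zero at the start; "moment": the same for the moment, N m; "finger_gap": opening from 0.0 (shut) to 1.0 (fully open); "grip_force": force on a finger pad.
Only numpy, scipy, OpenCV 4.12 (cv2) and the standard library are available. Lean on these libraries where they do the work, as an engineer would, in place of code of your own. Each camera call takes 0.05 s, during which the arm holds its last target. There are 200 camera calls.

TASK

Build the centrepiece on the round metal tray, from the bottom up: set the wooden plinth in the middle of the tray, stand the larger terracotta pot in the middle of the plinth, nest the smaller pot in it until its collar rests on the larger pot's rim, and last lift the amber bud vase out of the divided carton and stand it in the smaller pot. Everything must end upright and let go, and the candlestick, the candle jar and the white cup must be left standing where they are.

Things in the scene. Friction and masses are not known exactly. Their poses are not given: they have to be found in the camera images.
- tray_middle (a point): Round bare-metal tray, fixed, 154 mm across with a rim 10 mm high, lying on the dresser top. This point is the middle of its upper face, 4 mm above the table; z up. It lies to one side, left or right, with the carton on the opposite side.
- carton: Open-topped cardboard carton, fixed, 150 x 150 mm, 90 mm high, walls 4 mm, floor 4 mm thick, divided by two crossing dividers (as high as the walls) into four cells about 69 mm square. Origin: centre of its underside; x and y along its sides. One item stands in each cell; those other than the vase are lower than the dividers.
- plinth_center (a point): Round wooden plinth: a disc cut from a branch, dark bark round the side and pale wood on top, 60 mm across, 28 mm high, 60 g. This point is its centre, 14 mm above its underside; z up. Loose, standing on the table.
- large_pot_center (a point): The larger loose terracotta pot, open at the top, 70 mm high, 170 g. Top 22 mm: straight collar 68 mm across; below, 58 mm narrowing to a 46 mm foot. The mouth is 51 mm wide inside, the floor 6 mm thick. This point is on its axis, 35 mm above its underside; z up. Loose, standing on the table.
- small_pot_center (a point): Smaller terracotta pot, open on top, 64 mm high, 110 g. Top 32 mm: straight collar 58 mm across; below, 44 mm narrowing to a 36 mm foot. Mouth 44 mm inside, narrowing to 30 mm at the floor (4 mm thick). When nested, its collar's underside rests on the large pot's rim, its foot 38 mm above the large pot's foot. This point: on its axis, 32 mm above its underside; z up. Loose, standing on the table.
- vase_center (a point): Slim amber-glass bud vase, 138 mm tall, 70 g: straight body 24 mm across up to 82 mm, a shoulder, then a neck 16 mm across from 98 to 132 mm and a lip 20 mm across at the top. This point is on its axis, 69 mm above its foot; z up. It stands upright in one of the carton's four cells, its neck above the carton's rim.
- candlestick_center (a point): Brass candlestick, foot 52 mm across, 50 mm high; this point is its centre, half-way up. Loose, not part of the job: leave it standing.
- candle_jar_center (a point): Glass candle jar with a dark metal lid, 50 mm across, 55 mm high; this point is its centre, half-way up. Loose, not part of the job: leave it standing.
- cup_center (a point): White ceramic cup without a handle, 54 mm across, 48 mm high; this point is its centre, half-way up. Loose, not part of the job: leave it standing.
There are look-alikes about, which are no part of the job. Leave any black or pink look-alike of the part that bears vase_center alone.

How it is judged:
On the way, in this order (a step that is already met when the one before it is completed fails the run):
1. the wooden plinth stands in the middle of the round tray, let go (horizontal distance between plinth_center and tray_middle below 0.015 m and z of plinth_center in the frame of tray_middle between 0.009 and 0.019 m and angle between plinth_center's own z axis and vertical below 0.1 rad and linear speed of plinth below 0.02 m/s and contact force between plinth and the fingers below 0.2 N), for 0.2 s.
2. the large pot stands upright in the middle of the plinth, let go (horizontal distance between large_pot_center and plinth_center below 0.01 m and z of large_pot_center in the frame of plinth_center between 0.044 and 0.054 m and angle between large_pot_center's own z axis and vertical below 0.1 rad and linear speed of large_pot below 0.02 m/s and contact force between large_pot and the fingers below 0.2 N), for 0.2 s.
3. the small pot is nested in the large pot, its collar down on the large pot's rim, let go (horizontal distance between small_pot_center and large_pot_center below 0.008 m and z of small_pot_center in the frame of large_pot_center between 0.029 and 0.041 m and angle between small_pot_center's own z axis and vertical below 0.12 rad and linear speed of small_pot below 0.02 m/s and contact force between small_pot and the fingers below 0.2 N), for 0.2 s.
4. the bud vase stands on the floor of the small pot, let go (horizontal distance between vase_center and small_pot_center below 0.012 m and z of vase_center in the frame of small_pot_center between 0.034 and 0.048 m and angle between vase_center's own z axis and vertical below 0.17 rad and linear speed of vase below 0.02 m/s and contact force between vase and the fingers below 0.2 N), for 0.2 s.
At the end, for the whole second after the job is handed in: Plinth within 15 mm of the tray's middle; large pot on it within 10 mm of its centre; small pot nested in that, axes within 8 mm, fully seated within 6 mm; vase on the small pot's floor within 12 mm of its axis; all upright within 6 degrees (vase 10), let go, at rest (all of step 1 and all of step 2 and all of step 3 and all of step 4); the robot touches nothing.
It fails at once if the candlestick was pushed more than 3 cm or knocked over (distance of candlestick_center from where it was at the start of the episode above 0.03 m or angle between candlestick_center's own z axis and vertical above 0.6 rad).
It fails at once if the candle jar was pushed more than 3 cm or knocked over (distance of candle_jar_center from where it was at the start of the episode above 0.03 m or angle between candle_jar_center's own z axis and vertical above 0.6 rad).
It fails at once if the cup was pushed more than 3 cm or knocked over (distance of cup_center from where it was at the start of the episode above 0.03 m or angle between cup_center's own z axis and vertical above 0.6 rad).
It also fails if it takes over 122 s, if anything falls off the work surface, if the arm or the gripper's body presses on something with over 40 N, if the wrist force passes 120 N, or if a joint passes its speed limit or range.

## Working session

There is one attempt and no reset: what is moved stays moved. The work goes in short steps, Python scripts to look and compute and a shell command to move; the robot and the scene stay as the last step left them, time stands still between calls to the robot, and variables do not carry over. Pictures are saved under pics/ and viewed, at most 14 in all, crops included, and the job is handed in when it is done.

```bash
mkdir -p pics; ls
python3 - <<'E'
from workcell import get_obs,get_image
import cv2,pickle
o=get_obs();print(o)
for n in("side","top"):
    d=get_image(n);pickle.dump(d,open(f"{n}0.pkl","wb"));cv2.imwrite(f"pics/{n}0.png",d["img"][:,:,::-1]);print(n,d["mtx"],d["D"],d["R"],d["t"])
E
```

```text
pics
{'time_s': 0.0, 'qpos': array([ 1.09148042,  0.4267348 ,  0.07385001,  1.60661075, -0.03410377,
        1.11075989, -0.06709497]), 'joint_velocities': array([-0.00036533,  0.00045173,  0.00056766, -0.00067712,  0.00032792,
       -0.00144165, -0.00232347]), 'joint_torque': array([-4.43317418e-03, -9.49863553e+01,  3.75764474e+00, -4.63516045e+01,
        1.90673576e-02,  1.00488358e-02, -5.15683973e-05]), 'tcp_pos': array([ 0.21844306, -0.63821761,  0.20060706]), 'tcp_rot': array([[ 9.46110905e-01,  3.23842424e-01, -4.89551113e-04],
       [ 3.23842782e-01, -9.46110206e-01,  1.15380352e-03],
       [-8.95187754e-05, -1.25016369e-03, -9.99999215e-01]]), 'contact_force': array([-0.49852112,  0.15956566,  0.07219285]), 'moment': array([-0.01537526,  0.04793012, -0.01115518]), 'grip_force': 0.0, 'finger_gap': 1.0012914828288881}
side [[495.43923462   0.         258.36136209]
 [  0.         495.43923462 187.5846257 ]
 [  0.           0.           1.        ]] [0.04870794 0.         0.         0.         0.        ] [[-7.14070120e-01 -7.00074035e-01  4.57513280e-04]
 [-3.86666525e-01  3.93851912e-01 -8.33888284e-01]
 [ 5.83603343e-01 -5.95631612e-01 -5.51933076e-01]] [0.36462043 0.24699149 1.13492985]
top [[438.9980187    0.         258.80030759]
 [  0.         438.9980187  188.14005146]
 [  0.           0.           1.        ]] [-0.03624827  0.          0.          0.          0.        ] [[-0.01949277 -0.99971779 -0.01357802]
 [-0.98231541  0.02167933 -0.1859743 ]
 [ 0.18621618  0.00971275 -0.98246079]] [0.02413054 0.54228307 1.10694023]
```

View pics/side0.png

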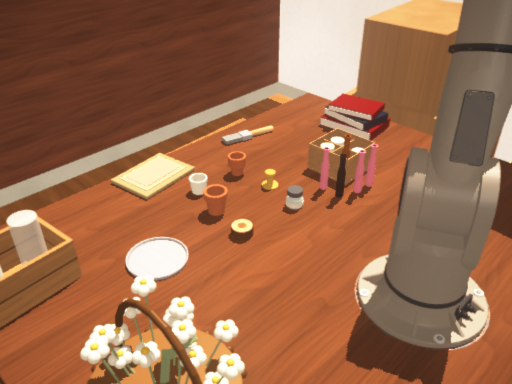

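View pics/top0.png

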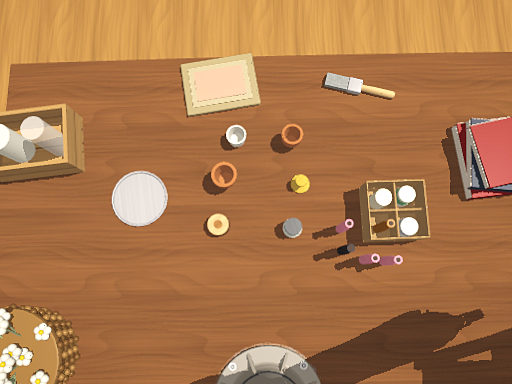

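The side view shows the plinth at (242,229), large pot at (216,199), small pot at (237,164), tray at (157,257), and the carton around (340,155) with the amber vase in it. The top view shows the plinth at (218,225), large pot at (223,175), small pot at (291,134), tray at (140,198) and carton at (395,211). One black and three pink vases stand outside the carton, near its front.

```bash
cat > h.py <<'E'
import numpy as np,cv2,pickle
from workcell import get_obs,get_image
def snap(n,save=None):
    d=get_image(n)
    if save: cv2.imwrite(f"pics/{save}.png",d["img"][:,:,::-1])
    return d
def ray(d,p):
    q=cv2.undistortPoints(np.array([[p]],float),d["mtx"],np.array(d["D"]))[0,0]
    v=d["R"].T@np.array([q[0],q[1],1]);return -d["R"].T@d["t"],v/np.linalg.norm(v)
def onz(d,p,z):
    c,v=ray(d,p);return c+v*(z-c[2])/v[2]
def tri(d1,p1,d2,p2):
    c,v=ray(d1,p1);e,w=ray(d2,p2)
    s=np.linalg.lstsq(np.c_[v,-w],e-c,rcond=None)[0]
    a,b=c+s[0]*v,e+s[1]*w;return (a+b)/2,np.linalg.norm(a-b)
def proj(d,X):
    return cv2.projectPoints(np.array([X],float),cv2.Rodrigues(d["R"])[0],d["t"],d["mtx"],np.array(d["D"]))[0][0,0]
E
python3 - <<'E'
import pickle,cv2,numpy as np
t=pickle.load(open("top0.pkl","rb"))["img"][:,:,::-1];s=pickle.load(open("side0.pkl","rb"))["img"][:,:,::-1]
cv2.imwrite("pics/topc.png",cv2.resize(t[115:275,185:435],None,fx=3.2,fy=3.2,interpolation=cv2.INTER_CUBIC))
cv2.imwrite("pics/sidec.png",cv2.resize(s[120:270,190:390],None,fx=4,fy=4,interpolation=cv2.INTER_CUBIC))
E
```

```text
(no output)
```

View pics/topc.png

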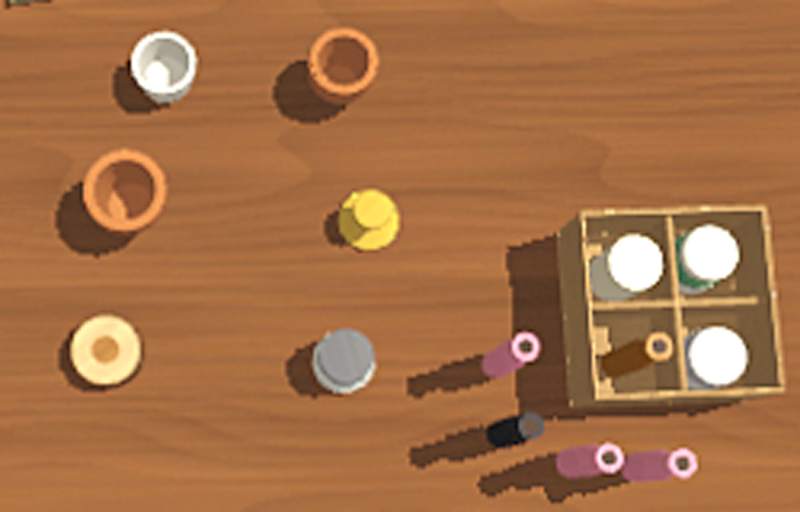

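View pics/sidec.png

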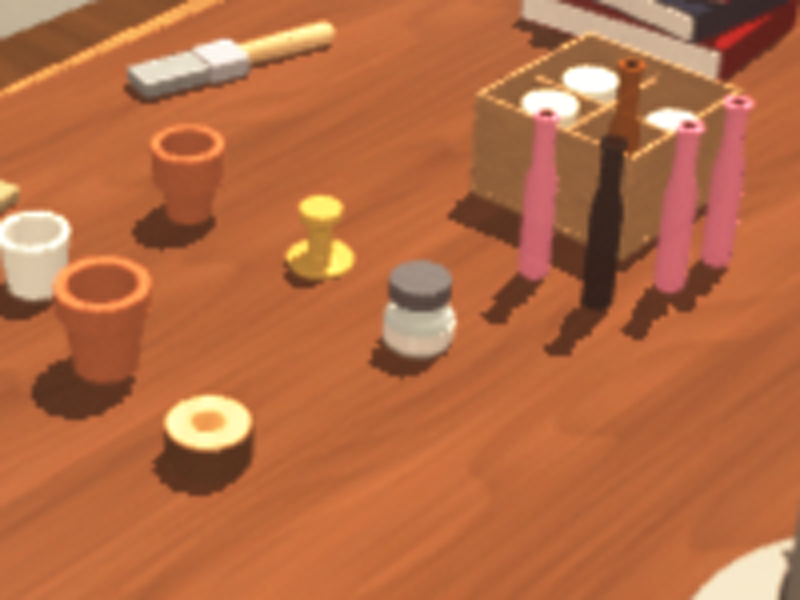

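Vase candidates in the top crop:
- Amber lip at (658,346), inside the carton's near-left cell.
- Pink at (525,346), (609,458) and (682,464), and black at (530,427), all outside the carton.

The one in the carton is amber and fits the description; both crops confirm it.

Run:
```python
from h import *
T=pickle.load(open("top0.pkl","rb"));S=pickle.load(open("side0.pkl","rb"))
ft=lambda p:((p[0]+.5)/3.2-.5+185,(p[1]+.5)/3.2-.5+115)
fs=lambda p:((p[0]+.5)/4-.5+190,(p[1]+.5)/4-.5+120)
np.set_printoptions(precision=4,suppress=True)
P=dict(large=((124,190),(103,284)),small=((344,62),(188,146)),plinth=((105,349),(208,424)),vase=((658,346),(630,65)),cstick=((374,210),(321,208)),jar=((345,355),(420,278)),cup=((164,66),(35,230)),pinkL=((525,346),(545,116)),pink2=((609,458),(688,127)),pink3=((682,464),(739,102)),black=((530,427),(613,143)))
for k,(a,b) in P.items(): print(k,*tri(T,ft(a),S,fs(b)))
for c in [(582,212),(768,208),(783,388),(595,399),(668,300)]: print("carton",onz(T,ft(c),.09))
# tray and mask refinements
def blob(d,lo,hi,near):
    m=cv2.inRange(cv2.cvtColor(d["img"],cv2.COLOR_RGB2HSV),lo,hi)
    cs=cv2.findContours(m,0,2)[0]
    c=min((c for c in cs if cv2.contourArea(c)>80),key=lambda c:np.linalg.norm(c.mean(0)[0]-near))
    return cv2.fitEllipse(cv2.convexHull(c))
for nm,lo,hi,a,b in [("tray",(0,0,110),(180,70,255),(140,198),(157,258)),("plinth",(12,50,190),(30,170,255),(218,225),(242,226))]:
    e,f=blob(T,lo,hi,a),blob(S,lo,hi,b);print(nm,e,f,*tri(T,e[0],S,f[0]))
print(onz(T,(140,198.5),.014),onz(S,(157,258),.014))
```

```text
large [0.578  0.1036 0.0674] 0.0031027975223183847
small [ 0.6861 -0.0802  0.0585] 0.002191348665177731
plinth [0.4527 0.1242 0.0245] 0.0026186486231986926
vase [ 0.4341 -0.3019  0.1386] 0.0012420562696033102
cstick [ 0.562  -0.1013  0.0457] 0.0010754106347102344
jar [ 0.4405 -0.0734  0.0522] 0.0030287465282989984
cup [0.6901 0.0717 0.0474] 0.0012556681313861818
pinkL [ 0.4369 -0.2033  0.133 ] 0.001302354613315874
pink2 [ 0.3524 -0.2605  0.134 ] 0.0004918331468475951
pink3 [ 0.3463 -0.3144  0.1356] 0.0017087904418087987
black [ 0.3764 -0.2032  0.1348] 0.0009501785164689316
carton [ 0.548  -0.2628  0.09  ]
carton [ 0.548 -0.412  0.09 ]
carton [ 0.4045 -0.411   0.09  ]
carton [ 0.3994 -0.2634  0.09  ]
carton [ 0.4757 -0.3261  0.09  ]
tray ((139.06942749023438, 198.21116638183594), (54.17548370361328, 57.16891860961914), 47.390018463134766) ((153.63343811035156, 264.030517578125), (51.49787139892578, 70.20112609863281), 55.739994049072266) [ 0.5347  0.3499 -0.0168] 0.0013950071257556654
plinth ((217.65391540527344, 223.82688903808594), (21.343923568725586, 21.607324600219727), 57.976356506347656) ((241.74183654785156, 224.9091339111328), (14.164515495300293, 22.25848960876465), 88.3198013305664) [0.4524 0.1237 0.0267] 0.0020683410545946266
[0.5281 0.3379 0.014 ] [0.5169 0.3493 0.014 ]
```

```bash
cat >> h.py <<'E'
def yaw(R): return np.degrees(np.arctan2(R[1,0],R[0,0]))
def plan(wps,open_pct,step=.04,turn=9):
    """print tool-frame rows from the present pose to each (x,y,z,yaw_deg), tool kept vertical"""
    o=get_obs();p=o["tcp_pos"].copy();a=yaw(o["tcp_rot"]);print("at",p.round(4),"yaw",round(a,2),"tilt",o["tcp_rot"][:,2].round(4))
    for w in wps:
        n=int(max(1,np.ceil(np.linalg.norm(np.array(w[:3])-p)/step),np.ceil(abs(w[3]-a)/turn)));out=[]
        for i in range(n):
            d=(np.array(w[:3])-p)/(n-i);da=(w[3]-a)/(n-i);c,s=np.cos(np.radians(a)),np.sin(np.radians(a))
            r=[round(c*d[0]+s*d[1],3),round(s*d[0]-c*d[1],3),round(-d[2],3)]
            p=p+[c*r[0]+s*r[1],s*r[0]-c*r[1],-r[2]];t=round(-da,1);a-=t
            out.append(r+[0,0,t,open_pct])
        print(w,n,str(out).replace(" ",""))
E
python3 - <<'E'
from h import *
plan([(.5,-.32,.22,60),(.54,-.1,.2,80),(.4525,.124,.12,105)],100)
# tray: rim points of bright ring -> circle on plane
T=pickle.load(open("top0.pkl","rb"));S=pickle.load(open("side0.pkl","rb"))
for d,c0 in((T,(140,198)),(S,(157,258))):
    m=cv2.inRange(cv2.cvtColor(d["img"],cv2.COLOR_RGB2HSV),(0,0,120),(180,90,255))
    n,l,st,ce=cv2.connectedComponentsWithStats(m)
    k=l[int(c0[1]),int(c0[0])];print(st[k],ce[k])
    b=(l==k).astype(np.uint8);h=cv2.convexHull(max(cv2.findContours(b,0,1)[0],key=cv2.contourArea))[:,0]
    X=np.array([onz(d,q,.01)[:2] for q in h],np.float32);print(cv2.minEnclosingCircle(X),cv2.fitEllipse(X))
E
```

```text
at [ 0.2184 -0.6383  0.2007] yaw 18.89 tilt [-4.e-04  1.e-03 -1.e+00]
(0.5, -0.32, 0.22, 60) 11 [[np.float64(0.034),np.float64(-0.019),np.float64(-0.002),0,0,np.float64(-3.7),100],[np.float64(0.035),np.float64(-0.017),np.float64(-0.002),0,0,np.float64(-3.7),100],[np.float64(0.036),np.float64(-0.015),np.float64(-0.002),0,0,np.float64(-3.7),100],[np.float64(0.037),np.float64(-0.012),np.float64(-0.002),0,0,np.float64(-3.8),100],[np.float64(0.037),np.float64(-0.01),np.float64(-0.002),0,0,np.float64(-3.7),100],[np.float64(0.038),np.float64(-0.007),np.float64(-0.002),0,0,np.float64(-3.8),100],[np.float64(0.038),np.float64(-0.005),np.float64(-0.001),0,0,np.float64(-3.7),100],[np.float64(0.038),np.float64(-0.002),np.float64(-0.002),0,0,np.float64(-3.8),100],[np.float64(0.039),np.float64(-0.0),np.float64(-0.001),0,0,np.float64(-3.7),100],[np.float64(0.038),np.float64(0.002),np.float64(-0.002),0,0,np.float64(-3.8),100],[np.float64(0.038),np.float64(0.006),np.float64(-0.001),0,0,np.float64(-3.7),100]]
(0.54, -0.1, 0.2, 80) 6 [[np.float64(0.035),np.float64(-0.013),np.float64(0.003),0,0,np.float6
[... 780 characters left out ...]
,[np.float64(0.033),np.float64(-0.01),np.float64(0.012),0,0,np.float64(-3.5),100],[np.float64(0.034),np.float64(-0.008),np.float64(0.011),0,0,np.float64(-3.6),100],[np.float64(0.034),np.float64(-0.006),np.float64(0.012),0,0,np.float64(-3.5),100]]
[ 112  171   56   56 2470] [139.10769231 198.08137652]
((0.531144380569458, 0.34182316064834595), 0.07827884703874588) ((0.5307965874671936, 0.3419802188873291), (0.15457580983638763, 0.15566033124923706), 140.16622924804688)
[ 125  237   64   60 2453] [154.81940481 261.62535671]
((0.5074186325073242, 0.36437052488327026), 0.10540420562028885) ((0.5134537816047668, 0.36112192273139954), (0.15386013686656952, 0.21186009049415588), 38.780921936035156)
```

```bash
sed -i 's/round(c\*d\[0\]+s\*d\[1\],3),round(s\*d\[0\]-c\*d\[1\],3),round(-d\[2\],3)/*(round(float(v),3) for v in (c*d[0]+s*d[1],s*d[0]-c*d[1],-d[2]))/; s/t=round(-da,1)/t=round(float(-da),1)/' h.py
python3 -m inch '[[0.034,-0.019,-0.002,0,0,-3.7,100],[0.035,-0.017,-0.002,0,0,-3.7,100],[0.036,-0.015,-0.002,0,0,-3.7,100],[0.037,-0.012,-0.002,0,0,-3.8,100],[0.037,-0.010,-0.002,0,0,-3.7,100],[0.038,-0.007,-0.002,0,0,-3.8,100],[0.038,-0.005,-0.001,0,0,-3.7,100],[0.038,-0.002,-0.002,0,0,-3.8,100],[0.039,0,-0.001,0,0,-3.7,100],[0.038,0.002,-0.002,0,0,-3.8,100],[0.038,0.006,-0.001,0,0,-3.7,100],[0.035,-0.013,0.003,0,0,-3.3,100],[0.036,-0.011,0.003,0,0,-3.3,100],[0.036,-0.008,0.003,0,0,-3.4,100],[0.037,-0.006,0.004,0,0,-3.3,100],[0.037,-0.004,0.003,0,0,-3.4,100],[0.038,-0.002,0.004,0,0,-3.3,100]]'
python3 -m inch '[[0.029,-0.018,0.011,0,0,-3.6,100],[0.030,-0.016,0.011,0,0,-3.6,100],[0.031,-0.014,0.012,0,0,-3.6,100],[0.032,-0.012,0.011,0,0,-3.6,100],[0.033,-0.010,0.012,0,0,-3.5,100],[0.034,-0.008,0.011,0,0,-3.6,100],[0.034,-0.006,0.012,0,0,-3.5,100],[0,0,0,0,0,0,100]]'
python3 - <<'E'
from h import *
T=pickle.load(open("top0.pkl","rb"))
print("plinth",onz(T,(217.65,223.8),.028))
S=snap("side","s1");print(get_obs()["qpos"].round(3))
plan([(.4525,.124,.003,105)],100,step=.03)
E
```

```text
time_s: 2.22
tcp_pos: [0.5398, -0.0981, 0.2001]
tcp_rot: [[0.171, 0.985, -0.0], [0.985, -0.171, -0.0], [-0.0, -0.0, -1.0]]
contact_force: [0.8, 0.2, -0.2]
finger_gap: 0.997
grip_force: 0.0
time_s: 3.22
tcp_pos: [0.4504, 0.1258, 0.1197]
tcp_rot: [[-0.264, 0.965, -0.001], [0.965, 0.264, -0.0], [0.0, -0.001, -1.0]]
contact_force: [0.2, -0.0, 0.6]
finger_gap: 1.003
grip_force: 0.0
plinth [0.45309445 0.12421888 0.028     ]
[ 0.137  0.242 -0.61   2.107  0.184  0.845 -0.318]
at [0.4513 0.1245 0.1201] yaw 105.16 tilt [-7.e-04 -5.e-04 -1.e+00]
(0.4525, 0.124, 0.003, 105) 4 [[-0.0,0.0,0.029,0,0,0.0,100],[-0.0,0.0,0.029,0,0,0.1,100],[-0.0,0.001,0.03,0,0,0.0,100],[-0.001,0.0,0.029,0,0,0.1,100]]
```

View pics/s1.png

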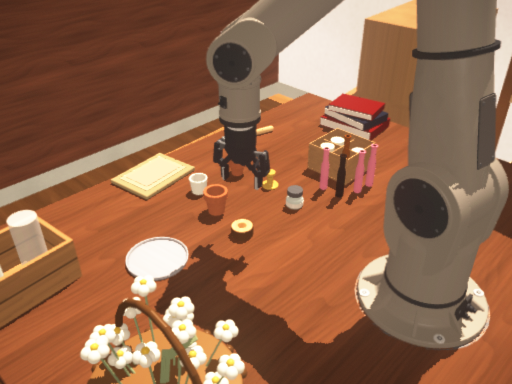

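The side view shows the open gripper right above the plinth: fingers at (218,160) and (262,165), plinth at (242,229).

```bash
python3 -m inch '[[0,0,0.029,0,0,0,100],[0,0,0.029,0,0,0.1,100],[0,0.001,0.03,0,0,0,100],[-0.001,0.001,0.02,0,0,0.1,100],[0,0,0.010,0,0,0,100],[0,0,0,0,0,0,100]]'
python3 -m inch '[[0,0,0,0,0,0,0],[0,0,0,0,0,0,0],[0,0,0,0,0,0,0],[0,0,0,0,0,0,0],[0,0,0,0,0,0,0],[0,0,0,0,0,0,0]]'
python3 -m inch '[[0,0,-0.02,0,0,0,0],[0,0,-0.03,0,0,0,0],[0,0,-0.04,0,0,0,0],[0,0,0,0,0,0,0]]'
python3 - <<'E'
from h import *
S=snap("side","s2");T=snap("top")
m=cv2.inRange(cv2.cvtColor(T["img"],cv2.COLOR_RGB2HSV),(0,0,120),(180,90,255))
n,l,st,ce=cv2.connectedComponentsWithStats(m);k=l[198,139];b=(l==k).astype(np.uint8)
print(st[k])
plan([(.531,.342,.10,105)],0)
E
```

```text
time_s: 4.03
tcp_pos: [0.4546, 0.1228, 0.0023]
tcp_rot: [[-0.255, 0.967, -0.001], [0.967, 0.255, -0.0], [-0.0, -0.001, -1.0]]
contact_force: [0.0, 0.1, 0.5]
finger_gap: 1.001
grip_force: 0.0
time_s: 4.78
tcp_pos: [0.4548, 0.1232, 0.0024]
tcp_rot: [[-0.255, 0.967, 0.0], [0.967, 0.255, 0.0], [0.0, 0.0, -1.0]]
contact_force: [0.9, 0.4, -0.3]
finger_gap: -0.0
grip_force: 0.0
time_s: 5.28
tcp_pos: [0.4564, 0.1236, 0.0948]
tcp_rot: [[-0.255, 0.967, 0.004], [0.967, 0.255, 0.001], [-0.0, 0.004, -1.0]]
contact_force: [0.0, -0.6, 0.1]
finger_gap: 0.003
grip_force: 0.0
[  112   152   180   149 11769]
at [0.4549 0.1229 0.0924] yaw 104.77 tilt [ 7.e-04 -1.e-04 -1.e+00]
(0.531, 0.342, 0.1, 105) 6 [[0.032,0.022,-0.001,0,0,-0.0,0],[0.032,0.021,-0.001,0,0,-0.0,0],[0.032,0.022,-0.001,0,0,-0.1,0],[0.032,0.022,-0.002,0,0,-0.0,0],[0.032,0.021,-0.001,0,0,-0.1,0],[0.032,0.022,-0.002,0,0,-0.0,0]]
```

View pics/s2.png

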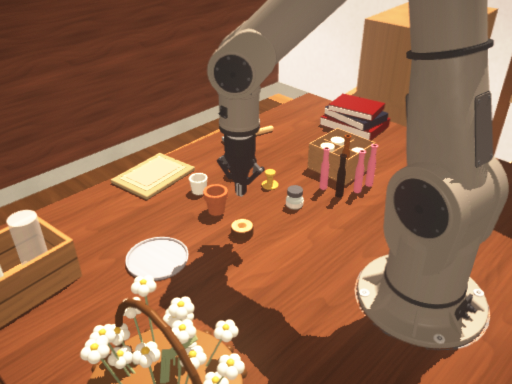

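Run:
```python
from h import *
S=snap("side");T=snap("top","t2")
print(get_obs()["tcp_pos"],proj(S,get_obs()["tcp_pos"]),proj(T,get_obs()["tcp_pos"]),proj(S,[.4548,.1232,.0024]),proj(S,[.453,.124,.028]))
cv2.imwrite("pics/s3.png",cv2.resize(S["img"][130:260,180:310,::-1],None,fx=4,fy=4))
```

```text
[0.4542812  0.12293812 0.09157623] [240.58321282 204.4306746 ] [215.48349923 220.6341841 ] [241.01738757 231.57647443] [241.09094058 224.40332592]
```

View pics/s3.png

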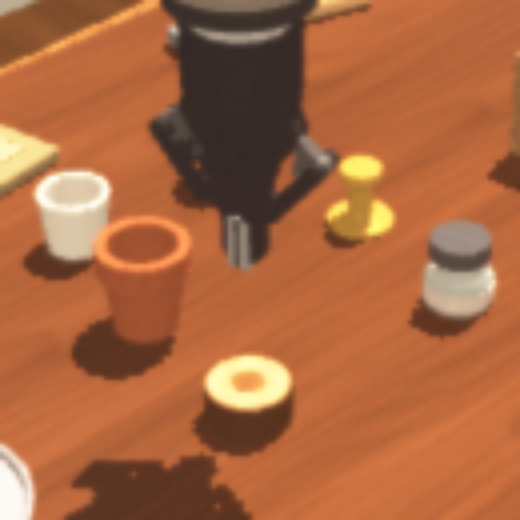

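View pics/t2.png

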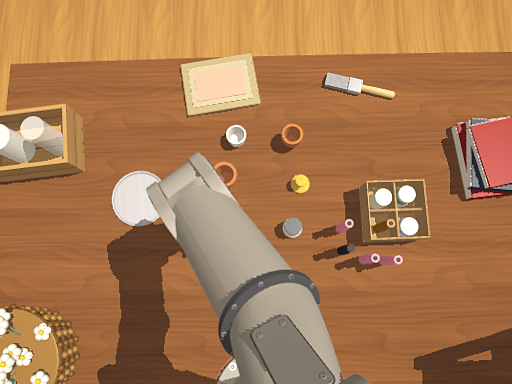

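The side crop shows the closed fingertips at about (240.7,196). The reported TCP projects to (240.6,204), so the tips are too high or too far back. The plinth is untouched at (242,225). The top view has the hand hidden under the wrist at about (195,175).

Run:
```python
from h import *
S=snap("side");T=snap("top")
for z in(.1,.15,.2,.25,.3,.35,.4): print(z,proj(S,[.454,.123,z]),proj(T,[.454,.123,z]))
print(onz(S,(240.7,196),.0916))
plan([(.62,.36,.0916,105),(.62,.36,.0916,15)],0)
```

```text
0.1 [240.57854999 201.80901813] [215.08557516 220.36456088]
0.15 [240.19378317 185.51540622] [212.74682778 217.97555435]
0.2 [239.78949315 168.48150425] [210.17772651 215.35087037]
0.25 [239.36402391 150.64937982] [207.3425214  212.45387149]
0.3 [238.91551832 131.95434393] [204.19767242 209.23992265]
0.35 [238.44188625 112.32389249] [200.68960908 205.65408656]
0.4 [237.94076656  91.67644043] [196.75167102 201.62797513]
[0.48170976 0.09616077 0.0916    ]
at [0.4542 0.1231 0.0915] yaw 104.8 tilt [-1.6e-03 -1.0e-04 -1.0e+00]
(0.62, 0.36, 0.0916, 105) 8 [[0.023,0.028,-0.0,0,0,-0.0,0],[0.023,0.028,-0.0,0,0,-0.0,0],[0.023,0.027,-0.0,0,0,-0.0,0],[0.024,0.028,-0.0,0,0,-0.0,0],[0.023,0.027,-0.0,0,0,-0.0,0],[0.024,0.028,-0.0,0,0,-0.1,0],[0.023,0.027,-0.0,0,0,-0.0,0],[0.024,0.028,-0.0,0,0,-0.1,0]]
(0.62, 0.36, 0.0916, 15) 11 [[-0.0,-0.0,-0.0,0,0,8.2,0],[-0.0,-0.0,-0.0,0,0,8.2,0],[-0.0,-0.0,-0.0,0,0,8.2,0],[-0.0,0.0,-0.0,0,0,8.2,0],[-0.0,0.0,-0.0,0,0,8.2,0],[-0.0,0.0,-0.0,0,0,8.2,0],[-0.0,0.0,-0.0,0,0,8.2,0],[-0.0,0.0,-0.0,0,0,8.2,0],[-0.0,0.0,-0.0,0,0,8.1,0],[-0.0,0.0,-0.0,0,0,8.2,0],[-0.0,0.0,-0.0,0,0,8.1,0]]
```

```bash
python3 -m inch '[[0.03,0.01,0,0,0,0,0],[0.03,0.01,0,0,0,0,0],[0.03,0.01,0,0,0,0,0],[0.03,0.009,0,0,0,0,0],[0,0,0.03,0,0,0,0],[0,0,0.03,0,0,0,0],[0,0,0.02,0,0,0,0],[0,0,0.007,0,0,0,0],[0,0,0,0,0,0,0],[0,0,0,0,0,0,0]]'
python3 - <<'E'
from h import *
S=snap("side");T=snap("top");p=get_obs()["tcp_pos"];a=proj(S,p);b=proj(T,p);print(p,a,b)
x,y=map(int,a);u,v=map(int,b)
c=S["img"][y-50:y+30,x-40:x+40,::-1];d=T["img"][v-50:v+30,u-40:u+40,::-1]
cv2.imwrite("pics/s4.png",cv2.resize(np.hstack([c,d]),None,fx=5,fy=5))
E
```

```text
time_s: 6.82
tcp_pos: [0.4624, 0.2494, 0.0062]
tcp_rot: [[-0.255, 0.967, 0.001], [0.967, 0.255, 0.001], [0.0, 0.001, -1.0]]
contact_force: [0.5, -0.4, -0.3]
finger_gap: -0.001
grip_force: 0.0
[0.46240695 0.24933791 0.00614268] [202.87306962 251.44881068] [172.48933906 222.15707359]
```

View pics/s4.png

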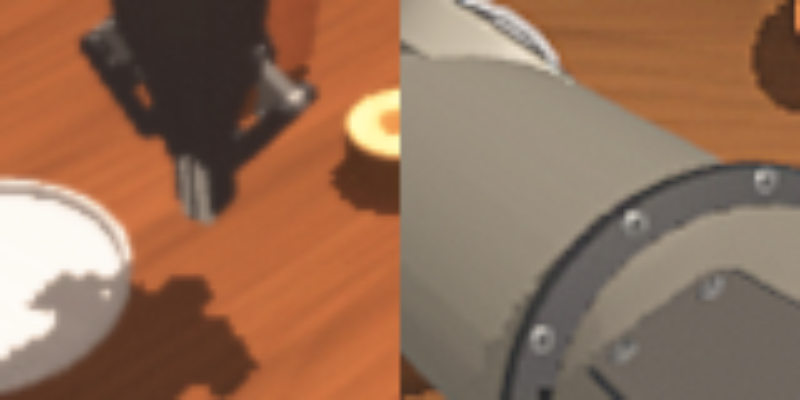

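The side crop has the fingertips about 6.5 px above the projected TCP and floating, with no contact shadow. The real tips seem to be about 22 mm higher than reported. I'll feel for the table to check.

```bash
for i in 1 2 ; do python3 -m inch '[[0,0,0.004,0,0,0,0],[0,0,0,0,0,0,0]]' | egrep 'tcp_pos|contact'; done
python3 -m inch '[[0,0,0.004,0,0,0,0],[0,0,0,0,0,0,0]]' | egrep 'tcp_pos|contact'
python3 -m inch '[[0,0,0.004,0,0,0,0],[0,0,0,0,0,0,0]]' | egrep 'tcp_pos|contact'
```

```text
tcp_pos: [0.4618, 0.249, 0.0012]
contact_force: [-1.0, 0.5, -0.1]
tcp_pos: [0.4617, 0.2491, -0.003]
contact_force: [0.1, 0.6, -0.0]
tcp_pos: [0.4617, 0.2491, -0.007]
contact_force: [0.0, 0.1, -1.0]
tcp_pos: [0.4617, 0.2491, -0.011]
contact_force: [-0.4, 0.2, -0.6]
```

Reported z is now −11 mm with no contact, so the tips do sit higher than reported. I'll keep feeling in small steps.

```bash
python3 -m inch '[[0,0,0.003,0,0,0,0],[0,0,0,0,0,0,0]]' | egrep 'tcp_pos|contact'
python3 -m inch '[[0,0,0.003,0,0,0,0],[0,0,0,0,0,0,0]]' | egrep 'tcp_pos|contact'
python3 -m inch '[[0,0,0.002,0,0,0,0],[0,0,0,0,0,0,0]]' | egrep 'tcp_pos|contact'
python3 -m inch '[[0,0,0.002,0,0,0,0],[0,0,0,0,0,0,0]]' | egrep 'tcp_pos|contact'
```

```text
tcp_pos: [0.4618, 0.2491, -0.0138]
contact_force: [-1.6, 0.4, 0.4]
tcp_pos: [0.4617, 0.2491, -0.0169]
contact_force: [0.4, 0.1, -0.2]
tcp_pos: [0.4618, 0.2491, -0.0188]
contact_force: [-0.2, 1.1, 1.1]
tcp_pos: [0.4618, 0.2491, -0.0208]
contact_force: [0.3, 1.3, 0.2]
```

```bash
python3 -m inch '[[0,0,0.002,0,0,0,0],[0,0,0,0,0,0,0]]' | egrep 'tcp_pos|contact'
python3 -m inch '[[0,0,0.002,0,0,0,0],[0,0,0,0,0,0,0]]' | egrep 'tcp_pos|contact'
python3 -m inch '[[0,0,0.001,0,0,0,0],[0,0,0,0,0,0,0]]' | egrep 'tcp_pos|contact'
python3 - <<'E'
from h import *
S=snap("side");p=get_obs()["tcp_pos"];a=proj(S,p);print(p,a,proj(S,[p[0],p[1],0]))
x,y=map(int,a);c=S["img"][y-50:y+30,x-40:x+40,::-1]
cv2.imwrite("pics/s5.png",cv2.resize(c,None,fx=5,fy=5))
E
```

```text
tcp_pos: [0.4618, 0.2491, -0.0228]
contact_force: [-0.4, 1.2, 0.5]
tcp_pos: [0.4618, 0.2491, -0.0248]
contact_force: [-0.1, 0.0, -0.1]
tcp_pos: [0.4618, 0.2492, -0.0257]
contact_force: [0.2, 0.4, -1.1]
[ 0.46189555  0.24916008 -0.02566393] [203.8041012  261.00278044] [203.20433889 253.36266154]
```

View pics/s5.png

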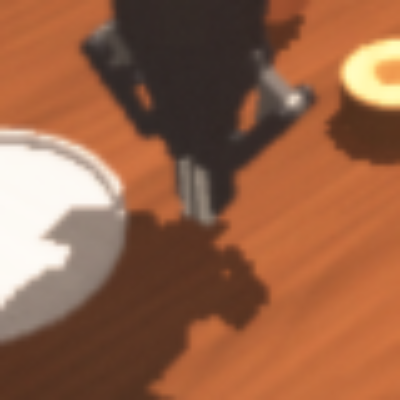

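The tips at crop (205,222), pixel (204,255), now almost meet their shadow. At the same xy the table projects to row 253. So the tips are right in xy but about 25 mm above the reported z.

```bash
for i in 1; do python3 -m inch '[[0,0,0.001,0,0,0,0],[0,0,0,0,0,0,0]]' | egrep 'tcp_pos|contact'; done
python3 -m inch '[[0,0,0.001,0,0,0,0],[0,0,0,0,0,0,0]]' | egrep 'tcp_pos|contact'
python3 -m inch '[[0,0,0.001,0,0,0,0],[0,0,0,0,0,0,0]]' | egrep 'tcp_pos|contact'
python3 -m inch '[[0,0,0.001,0,0,0,0],[0,0,0,0,0,0,0]]' | egrep 'tcp_pos|contact'
```

```text
tcp_pos: [0.4618, 0.2491, -0.0267]
contact_force: [-0.1, 0.6, -0.3]
tcp_pos: [0.4618, 0.2492, -0.0277]
contact_force: [0.1, -0.1, -0.3]
tcp_pos: [0.4618, 0.2492, -0.0287]
contact_force: [-0.4, 0.9, 0.1]
tcp_pos: [0.4618, 0.2491, -0.0297]
contact_force: [-0.2, 0.5, -0.5]
```

```bash
python3 -m inch '[[0,0,0.001,0,0,0,0],[0,0,0,0,0,0,0]]' | egrep 'tcp_pos|contact'
python3 -m inch '[[0,0,0.001,0,0,0,0],[0,0,0,0,0,0,0]]' | egrep 'tcp_pos|contact'
python3 -m inch '[[0,0,0.001,0,0,0,0],[0,0,0,0,0,0,0]]' | egrep 'tcp_pos|contact'
python3 - <<'E'
from h import *
S=snap("side");p=get_obs()["tcp_pos"];c=S["img"][211:291,163:243,::-1];print(p)
cv2.imwrite("pics/s6.png",cv2.resize(c,None,fx=7,fy=7,interpolation=cv2.INTER_CUBIC))
E
```

```text
tcp_pos: [0.462, 0.2492, -0.0299]
contact_force: [-4.8, -3.0, 18.8]
tcp_pos: [0.4621, 0.2492, -0.0301]
contact_force: [-10.2, -7.6, 41.6]
tcp_pos: [0.4622, 0.2492, -0.0302]
contact_force: [-16.9, -10.8, 64.9]
[ 0.46219458  0.24923133 -0.03019477]
```

View pics/s6.png

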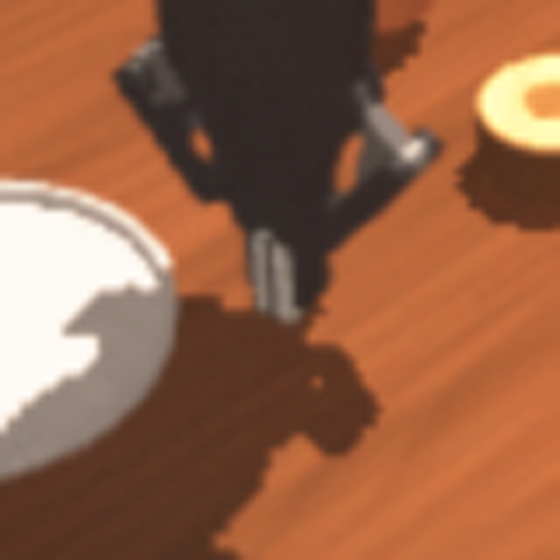

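I felt contact at reported z = −0.030 and the picture shows the tips on the table, so true height = reported + 0.030. My planner will use true heights from here. I'll lift and go back to the plinth.

```bash
sed -i 's/p=o\["tcp_pos"\].copy();/p=o["tcp_pos"]+[0,0,.030];/' h.py
python3 -m inch '[[0,0,-0.005,0,0,0,0],[0,0,-0.035,0,0,0,50],[0,0,-0.04,0,0,0,100],[0,0,0,0,0,0,100],[0,0,0,0,0,0,100],[0,0,0,0,0,0,100]]'
python3 - <<'E'
from h import *
plan([(.4535,.1235,.080,105),(.4535,.1235,.003,105)],100)
E
```

```text
time_s: 12.28
tcp_pos: [0.4613, 0.2489, 0.0464]
tcp_rot: [[-0.255, 0.967, -0.001], [0.967, 0.255, -0.001], [-0.0, -0.001, -1.0]]
contact_force: [-0.7, 0.8, 0.6]
finger_gap: 0.996
grip_force: 0.0
at [0.4613 0.2489 0.0764] yaw 104.8 tilt [-1.4e-03 -5.0e-04 -1.0e+00]
(0.4535, 0.1235, 0.08, 105) 4 [[-0.03,-0.01,-0.001,0,0,-0.1,100],[-0.03,-0.01,-0.001,0,0,-0.0,100],[-0.03,-0.01,-0.001,0,0,-0.1,100],[-0.029,-0.01,-0.001,0,0,-0.0,100]]
(0.4535, 0.1235, 0.003, 105) 2 [[-0.0,0.0,0.039,0,0,-0.0,100],[-0.0,0.0,0.038,0,0,-0.0,100]]
```

```bash
python3 -m inch '[[-0.03,-0.01,-0.001,0,0,-0.1,100],[-0.03,-0.01,-0.001,0,0,0,100],[-0.03,-0.01,-0.001,0,0,-0.1,100],[-0.029,-0.01,-0.001,0,0,0,100],[0,0,0,0,0,0,100],[0,0,0.025,0,0,0,100],[0,0,0.025,0,0,0,100],[0,0,0.020,0,0,0,100],[0,0,0.007,0,0,0,100],[0,0,0,0,0,0,100]]'
python3 -m inch '[[0,0,0,0,0,0,0],[0,0,0,0,0,0,0],[0,0,0,0,0,0,0],[0,0,0,0,0,0,0],[0,0,0,0,0,0,0],[0,0,0,0,0,0,0]]'
```

```text
time_s: 13.52
tcp_pos: [0.4535, 0.1245, -0.026]
tcp_rot: [[-0.259, 0.966, -0.001], [0.966, 0.259, 0.0], [0.0, -0.001, -1.0]]
contact_force: [0.2, -0.0, 0.0]
finger_gap: 1.001
grip_force: 0.0
time_s: 14.28
tcp_pos: [0.4543, 0.1241, -0.0247]
tcp_rot: [[-0.258, 0.966, 0.001], [0.966, 0.258, 0.0], [-0.0, 0.001, -1.0]]
contact_force: [-2.8, -0.7, 10.8]
finger_gap: 0.682
grip_force: 61.5
```

```bash
python3 -m inch '[[0,0,-0.02,0,0,0,0],[0,0,-0.03,0,0,0,0],[0,0,-0.03,0,0,0,0],[0,0,0,0,0,0,0]]'
python3 - <<'E'
from h import *
plan([(.531,.342,.08,105),(.531,.342,.011,105)],0,step=.03)
E
```

```text
time_s: 14.78
tcp_pos: [0.4553, 0.1241, 0.0566]
tcp_rot: [[-0.258, 0.966, 0.004], [0.966, 0.258, 0.001], [-0.001, 0.004, -1.0]]
contact_force: [0.7, -0.0, -1.1]
finger_gap: 0.678
grip_force: 64.7
at [0.4553 0.1241 0.0866] yaw 104.95 tilt [ 4.2e-03  5.0e-04 -1.0e+00]
(0.531, 0.342, 0.08, 105) 8 [[0.024,0.016,0.001,0,0,-0.0,0],[0.024,0.016,0.001,0,0,-0.0,0],[0.024,0.016,0.001,0,0,-0.0,0],[0.024,0.016,0.001,0,0,-0.0,0],[0.024,0.016,0.001,0,0,-0.0,0],[0.024,0.016,0.001,0,0,-0.0,0],[0.024,0.017,0.0,0,0,-0.0,0],[0.023,0.016,0.001,0,0,-0.0,0]]
(0.531, 0.342, 0.011, 105) 3 [[0.0,0.0,0.023,0,0,-0.0,0],[0.0,0.0,0.023,0,0,-0.0,0],[0.0,0.0,0.023,0,0,-0.0,0]]
```

```bash
python3 -m inch '[[0.024,0.016,0.001,0,0,0,0],[0.024,0.016,0.001,0,0,0,0],[0.024,0.016,0.001,0,0,0,0],[0.024,0.016,0.001,0,0,0,0],[0.024,0.016,0.001,0,0,0,0],[0.024,0.016,0.001,0,0,0,0],[0.024,0.016,0.001,0,0,0,0],[0.024,0.016,0,0,0,0,0],[0,0,0,0,0,0,0],[0,0,0.02,0,0,0,0],[0,0,0.02,0,0,0,0],[0,0,0.016,0,0,0,0],[0,0,0.01,0,0,0,0],[0,0,0,0,0,0,0],[0,0,0,0,0,0,0]]'
python3 - <<'E'
from h import *
plan([(.531,.342,.010,105)],0,step=.03)
E
```

```text
time_s: 16.65
tcp_pos: [0.5278, 0.3425, -0.0186]
tcp_rot: [[-0.259, 0.966, 0.0], [0.966, 0.259, 0.0], [0.0, 0.0, -1.0]]
contact_force: [0.6, -0.2, 0.5]
finger_gap: 0.678
grip_force: 64.8
at [0.5278 0.3425 0.0114] yaw 105.0 tilt [ 1.e-04  2.e-04 -1.e+00]
(0.531, 0.342, 0.01, 105) 1 [[-0.001,0.003,0.001,0,0,-0.0,0]]
```

```bash
python3 -m inch '[[-0.001,0.003,0.001,0,0,0,0],[0,0,0.001,0,0,0,0],[0,0,0,0,0,0,0],[0,0,0,0,0,0,0]]'
python3 -m inch '[[0,0,0,0,0,0,85],[0,0,0,0,0,0,100],[0,0,0,0,0,0,100],[0,0,0,0,0,0,100],[0,0,-0.02,0,0,0,100],[0,0,-0.04,0,0,0,100],[0,0,-0.04,0,0,0,100],[0,0,0,0,0,0,100]]'
python3 - <<'E'
from h import *
plan([(.57,.16,.16,105),(.578,.1035,.13,105)],100)
T=pickle.load(open("top0.pkl","rb"))
img=cv2.cvtColor(T["img"],cv2.COLOR_RGB2HSV)
m=cv2.inRange(img,(3,150,170),(14,255,255))
cs=[c for c in cv2.findContours(m,0,1)[0] if cv2.contourArea(cv2.convexHull(c))>200]
for c in cs: print(cv2.fitEllipse(cv2.convexHull(c)))
E
```

```text
time_s: 17.15
tcp_pos: [0.531, 0.3423, -0.0205]
tcp_rot: [[-0.259, 0.966, 0.0], [0.966, 0.259, 0.0], [0.0, 0.0, -1.0]]
contact_force: [0.3, 0.2, 1.0]
finger_gap: 0.679
grip_force: 64.8
time_s: 18.15
tcp_pos: [0.5326, 0.3437, 0.084]
tcp_rot: [[-0.259, 0.966, 0.005], [0.966, 0.259, 0.003], [0.002, 0.006, -1.0]]
contact_force: [-0.2, -0.4, -0.4]
finger_gap: 1.0
grip_force: 0.0
at [0.5326 0.3437 0.114 ] yaw 104.99 tilt [ 0.0051  0.0032 -1.    ]
(0.57, 0.16, 0.16, 105) 5 [[-0.037,-0.002,-0.009,0,0,-0.0,100],[-0.038,-0.002,-0.009,0,0,-0.0,100],[-0.037,-0.002,-0.009,0,0,-0.0,100],[-0.038,-0.003,-0.01,0,0,-0.0,100],[-0.037,-0.002,-0.009,0,0,-0.0,100]]
(0.578, 0.1035, 0.13, 105) 2 [[-0.028,-0.004,0.015,0,0,-0.0,100],[-0.029,-0.003,0.015,0,0,-0.0,100]]
((170.97756958007812, 376.9862365722656), (12.706862449645996, 115.18824768066406), 89.9097671508789)
((387.089599609375, 385.42578125), (29.99587631225586, 72.75225067138672), 71.73910522460938)
((323.6869201660156, 339.45751953125), (8.863960266113281, 64.90461730957031), 88.15704345703125)
((231.22012329101562, 347.1092834472656), (19.7165756
[... 1628 characters left out ...]
8.28805541992188)
((101.56189727783203, 166.26092529296875), (13.005146026611328, 36.598297119140625), 90.4500503540039)
((318.6294860839844, 162.1310272216797), (16.14020538330078, 77.04264068603516), 88.77896118164062)
((237.93080139160156, 164.56272888183594), (42.31016159057617, 89.15312957763672), 85.95670318603516)
((405.0354309082031, 154.1199951171875), (38.11453628540039, 88.9843978881836), 96.40866088867188)Traceback (most recent call last):
  File "<stdin>", line 7, in <module>
cv2.error: OpenCV(4.12.0) /io/opencv/modules/imgproc/src/shapedescr.cpp:361: error: (-201:Incorrect size of input array) There should be at least 5 points to fit the ellipse in function 'fitEllipseNoDirect'
```

```bash
python3 -m inch '[[-0.037,-0.002,-0.009,0,0,0,100],[-0.038,-0.002,-0.009,0,0,0,100],[-0.037,-0.002,-0.009,0,0,0,100],[-0.038,-0.003,-0.01,0,0,0,100],[-0.037,-0.002,-0.009,0,0,0,100],[-0.028,-0.004,0.005,0,0,0,100],[-0.029,-0.003,0.005,0,0,0,100],[0,0,0,0,0,0,100]]'
python3 - <<'E'
from h import *
T0=pickle.load(open("top0.pkl","rb"));print(onz(T0,(223.4,174.0),.07),onz(T0,(292.2,134.0),.064))
T=snap("top");S=snap("side")
c=T["img"][140:250,80:240,::-1];d=S["img"][180:290,110:270,::-1]
cv2.imwrite("pics/p1.png",cv2.resize(np.vstack([c,d]),None,fx=2.7,fy=2.7,interpolation=cv2.INTER_CUBIC))
m=cv2.inRange(cv2.cvtColor(T["img"],cv2.COLOR_RGB2HSV),(12,50,190),(30,190,255))
for q in cv2.findContours(m,0,1)[0]:
    if cv2.contourArea(q)>60 and q[:,0,0].mean()<200 and 160<q[:,0,1].mean()<240: e=cv2.fitEllipse(q);print(e,onz(T,e[0],.032))
plan([(.578,.1035,.040,105)],100,step=.03)
E
```

```text
time_s: 19.15
tcp_pos: [0.5767, 0.0992, 0.1152]
tcp_rot: [[-0.255, 0.967, -0.001], [0.967, 0.255, -0.001], [-0.001, -0.001, -1.0]]
contact_force: [-0.2, 0.6, 0.0]
finger_gap: 1.002
grip_force: 0.0
[0.57871661 0.10444272 0.07      ] [ 0.6852951  -0.07927153  0.064     ]
at [0.5765 0.1021 0.1456] yaw 104.98 tilt [-0.e+00  3.e-04 -1.e+00]
(0.578, 0.1035, 0.04, 105) 4 [[0.0,0.0,0.026,0,0,-0.0,100],[0.0,0.001,0.027,0,0,-0.0,100],[0.0,0.0,0.026,0,0,-0.0,100],[0.001,0.001,0.027,0,0,-0.0,100]]
```

View pics/p1.png

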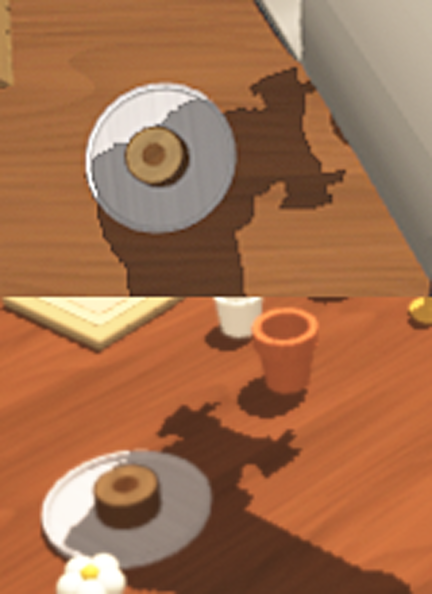

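The top crop shows the plinth at (154,155), pixel (137,197), close to the tray's middle; the side crop agrees.

```bash
python3 -m inch '[[0.001,0.001,0.02,0,0,0,100],[0.001,0.001,0.025,0,0,0,100],[0,0,0.025,0,0,0,100],[0,0,0.025,0,0,0,100],[0,0,0.011,0,0,0,100],[0,0,0,0,0,0,100]]'
python3 -m inch '[[0,0,0,0,0,0,0],[0,0,0,0,0,0,0],[0,0,0,0,0,0,0],[0,0,0,0,0,0,0],[0,0,0,0,0,0,0]]'
python3 -m inch '[[0,0,-0.02,0,0,0,0],[0,0,-0.03,0,0,0,0],[0,0,-0.035,0,0,0,0],[0,0,-0.035,0,0,0,0],[0,0,0,0,0,0,0]]'
python3 - <<'E'
from h import *
T=snap("top");S=snap("side")
P=onz(T,(137.0,197.4),.032);print(P,onz(S,(110+126.5/2.7,180+(487-297)/2.7),.032),onz(T,(139.1,198.1),.012))
plan([(P[0],P[1],.145,105)],0,step=.035)
E
```

```text
time_s: 20.0
tcp_pos: [0.5774, 0.105, 0.0086]
tcp_rot: [[-0.26, 0.966, -0.001], [0.966, 0.26, 0.0], [0.0, -0.001, -1.0]]
contact_force: [0.3, -0.1, -0.2]
finger_gap: 1.002
grip_force: 0.0
time_s: 20.62
tcp_pos: [0.5788, 0.1048, 0.0107]
tcp_rot: [[-0.259, 0.966, 0.002], [0.966, 0.259, 0.0], [-0.0, 0.002, -1.0]]
contact_force: [-1.4, 1.3, 5.8]
finger_gap: 0.774
grip_force: 65.0
time_s: 21.25
tcp_pos: [0.5798, 0.1048, 0.1336]
tcp_rot: [[-0.259, 0.966, 0.006], [0.966, 0.259, 0.001], [-0.001, 0.006, -1.0]]
contact_force: [0.3, -1.5, -2.5]
finger_gap: 0.771
grip_force: 68.0
[0.52816481 0.34102701 0.032     ] [0.52199275 0.34366084 0.032     ] [0.52957667 0.34103795 0.012     ]
at [0.5782 0.1042 0.1603] yaw 104.98 tilt [ 1.3e-03 -1.0e-04 -1.0e+00]
(np.float64(0.5281648089206942), np.float64(0.3410270050923796), 0.145, 105) 7 [[0.035,0.002,0.002,0,0,-0.0,0],[0.034,0.002,0.002,0,0,-0.0,0],[0.035,0.002,0.002,0,0,-0.0,0],[0.034,0.002,0.002,0,0,-0.0,0],[0.035,0.002,0.002,0,0,-0.0,0],[0.034,0.001,0.003,0,0,-0.0,0],[0.035,0.002,0.002,0,0,-0.0,0]]
```

```bash
python3 -m inch '[[0.035,0.003,0.002,0,0,0,0],[0.035,0.003,0.002,0,0,0,0],[0.034,0.002,0.002,0,0,0,0],[0.035,0.002,0.002,0,0,0,0],[0.034,0.002,0.002,0,0,0,0],[0.035,0.002,0.003,0,0,0,0],[0.035,0.002,0.002,0,0,0,0],[0,0,0,0,0,0,0],[0,0,0,0,0,0,0]]'
python3 - <<'E'
from h import *
plan([(.530,.342,.076,105)],0,step=.02)
E
```

```text
time_s: 22.48
tcp_pos: [0.5304, 0.3425, 0.1136]
tcp_rot: [[-0.259, 0.966, -0.001], [0.966, 0.259, -0.001], [-0.001, -0.001, -1.0]]
contact_force: [0.1, -1.2, -1.4]
finger_gap: 0.771
grip_force: 67.9
at [0.5304 0.3425 0.1436] yaw 105.0 tilt [-0.0011 -0.001  -1.    ]
(0.53, 0.342, 0.076, 105) 4 [[-0.0,-0.0,0.017,0,0,0.0,0],[-0.0,-0.0,0.017,0,0,0.0,0],[-0.0,-0.0,0.017,0,0,0.0,0],[-0.0,-0.0,0.017,0,0,0.0,0]]
```

```bash
python3 -m inch '[[0,0,0.02,0,0,0,0],[0,0,0.02,0,0,0,0],[0,0,0.02,0,0,0,0],[0,0,0.007,0,0,0,0],[0,0,0,0,0,0,0],[0,0,0.001,0,0,0,0],[0,0,0.001,0,0,0,0],[0,0,0,0,0,0,0],[0,0,0,0,0,0,0]]'
python3 - <<'E'
from h import *
S=snap("side");p=S["img"][170:300,90:250,::-1]
cv2.imwrite("pics/p2.png",cv2.resize(p,None,fx=3.5,fy=3.5,interpolation=cv2.INTER_CUBIC))
E
```

```text
time_s: 23.6
tcp_pos: [0.5308, 0.3433, 0.0456]
tcp_rot: [[-0.259, 0.966, 0.0], [0.966, 0.259, 0.0], [0.0, 0.0, -1.0]]
contact_force: [-0.1, 0.1, -2.6]
finger_gap: 0.77
grip_force: 67.8
```

View pics/p2.png

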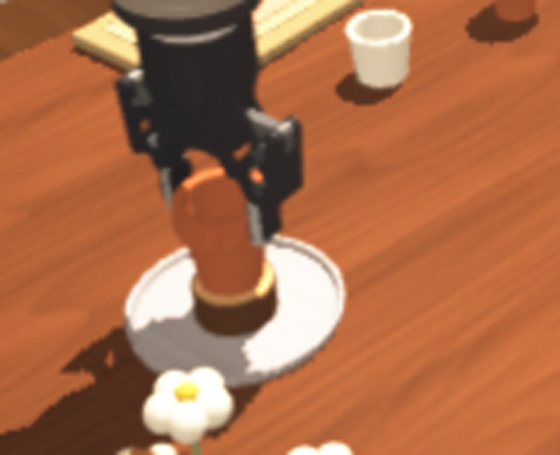

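The side crop shows the held pot just above the plinth: foot centre about (230,268), plinth about (234,290), so it is centred within about 3 mm. I'll trim that and lower to contact.

```bash
python3 -m inch '[[-0.001,-0.002,0.001,0,0,0,0],[0,0,0.001,0,0,0,0],[0,0,0,0,0,0,0],[0,0,0,0,0,0,0]]' | egrep 'tcp_pos|cont'
python3 -m inch '[[0,0,0.001,0,0,0,0],[0,0,0,0,0,0,0]]' | egrep 'tcp_pos|cont'
```

```text
tcp_pos: [0.529, 0.3418, 0.0434]
contact_force: [0.4, -0.1, -1.6]
tcp_pos: [0.5291, 0.3419, 0.0428]
contact_force: [-0.7, -1.3, 4.9]
```

Contact came at the expected height: 0.0728 against a predicted 0.0727. Releasing.

```bash
python3 -m inch '[[0,0,0,0,0,0,85],[0,0,0,0,0,0,100],[0,0,0,0,0,0,100],[0,0,0,0,0,0,100],[0,0,-0.03,0,0,0,100],[0,0,-0.04,0,0,0,100],[0,0,-0.04,0,0,0,100],[0,0,0,0,0,0,100]]'
python3 - <<'E'
from h import *
print(get_obs()["qpos"].round(2))
plan([(.62,.12,.19,75),(.685,-.0795,.15,75)],100)
E
```

```text
time_s: 25.4
tcp_pos: [0.5303, 0.3429, 0.1556]
tcp_rot: [[-0.259, 0.966, 0.004], [0.966, 0.259, 0.003], [0.001, 0.005, -1.0]]
contact_force: [0.4, -0.2, -0.4]
finger_gap: 0.995
grip_force: 0.0
[-0.2   0.47 -0.64  1.72  0.32  1.05 -0.68]
at [0.5303 0.3429 0.1856] yaw 104.98 tilt [ 0.0043  0.0026 -1.    ]
(0.62, 0.12, 0.19, 75) 7 [[-0.034,0.004,-0.001,0,0,4.3,100],[-0.034,0.007,-0.001,0,0,4.3,100],[-0.033,0.009,-0.0,0,0,4.3,100],[-0.032,0.012,-0.001,0,0,4.3,100],[-0.031,0.014,-0.0,0,0,4.3,100],[-0.03,0.016,-0.001,0,0,4.2,100],[-0.03,0.019,-0.0,0,0,4.3,100]]
(0.685, -0.0795, 0.15, 75) 6 [[-0.029,0.019,0.007,0,0,-0.0,100],[-0.029,0.019,0.007,0,0,-0.0,100],[-0.029,0.019,0.006,0,0,-0.0,100],[-0.029,0.019,0.007,0,0,-0.0,100],[-0.03,0.019,0.006,0,0,-0.0,100],[-0.029,0.019,0.007,0,0,-0.0,100]]
```

```bash
python3 -m inch '[[-0.034,0.004,-0.001,0,0,4.3,100],[-0.034,0.007,-0.001,0,0,4.3,100],[-0.033,0.009,0,0,0,4.3,100],[-0.032,0.012,-0.001,0,0,4.3,100],[-0.031,0.014,0,0,0,4.3,100],[-0.030,0.016,-0.001,0,0,4.2,100],[-0.030,0.019,0,0,0,4.3,100],[-0.029,0.019,0.007,0,0,0,100],[-0.029,0.019,0.007,0,0,0,100],[-0.029,0.019,0.006,0,0,0,100],[-0.029,0.019,0.007,0,0,0,100],[-0.030,0.019,0.006,0,0,0,100],[-0.029,0.019,0.007,0,0,0,100],[0,0,0,0,0,0,100],[0,0,0,0,0,0,100]]'
python3 - <<'E'
from h import *
T=snap("top");S=snap("side")
for d,n in((T,"t"),(S,"s")):
    m=cv2.inRange(cv2.cvtColor(d["img"],cv2.COLOR_RGB2HSV),(4,175,150),(13,255,255))
    for q in cv2.findContours(m,0,1)[0]:
        if cv2.contourArea(cv2.convexHull(q))>60 and len(q)>5: 
            e=cv2.fitEllipse(cv2.convexHull(q))
            if 90<e[0][0]<260 and 120<e[0][1]<280 and max(e[1])<60: print(n,np.round(e[0],1),np.round(e[1],1))
plan([(.685,-.0795,.040,75)],100,step=.025)
cv2.imwrite("pics/t5.png",np.hstack([cv2.resize(T["img"][160:240,95:185,::-1],None,fx=4,fy=4,interpolation=2),cv2.resize(S["img"][195:275,110:200,::-1],None,fx=4,fy=4,interpolation=2)]))
E
```

```text
time_s: 27.28
tcp_pos: [0.6838, -0.0805, 0.1161]
tcp_rot: [[0.26, 0.966, -0.0], [0.966, -0.26, 0.0], [0.0, -0.0, -1.0]]
contact_force: [0.2, 0.4, 0.3]
finger_gap: 1.0
grip_force: 0.0
s [225.7 278.7] [12.8 20.6]
at [ 0.6838 -0.0794  0.1465] yaw 75.02 tilt [ 2.e-04  4.e-04 -1.e+00]
(0.685, -0.0795, 0.04, 75) 5 [[0.0,0.0,0.021,0,0,0.0,100],[0.0,0.0,0.021,0,0,0.0,100],[0.0,0.0,0.022,0,0,0.0,100],[0.0,0.001,0.021,0,0,0.0,100],[0.0,0.0,0.022,0,0,0.0,100]]
```

```bash
python3 -m inch '[[0,0.001,0.021,0,0,0,100],[0,0,0.022,0,0,0,100],[0,0,0.022,0,0,0,100],[0,0,0.021,0,0,0,100],[0,0,0.020,0,0,0,100],[0,0,0,0,0,0,100]]'
python3 -m inch '[[0,0,0,0,0,0,0],[0,0,0,0,0,0,0],[0,0,0,0,0,0,0],[0,0,0,0,0,0,0],[0,0,0,0,0,0,0],[0,0,0,0,0,0,0]]'
python3 - <<'E'
from h import *
T=snap("top");H=cv2.cvtColor(T["img"],cv2.COLOR_RGB2HSV)
a=proj(T,[.529,.342,.102]);print(a,proj(T,[.563,.342,.102]),proj(T,[.495,.342,.102]))
y=int(a[1]);x=int(a[0])
print(H[y,x-20:x+21].tolist());print(H[y-20:y+21,x].tolist())
E
```

```text
time_s: 28.12
tcp_pos: [0.6836, -0.0803, 0.0083]
tcp_rot: [[0.259, 0.966, -0.003], [0.966, -0.259, 0.0], [-0.0, -0.003, -1.0]]
contact_force: [0.2, 0.7, -0.0]
finger_gap: 0.998
grip_force: 0.0
time_s: 28.88
tcp_pos: [0.6855, -0.0805, 0.0119]
tcp_rot: [[0.259, 0.966, 0.002], [0.966, -0.259, -0.0], [0.0, 0.002, -1.0]]
contact_force: [-2.9, 0.7, 6.4]
finger_gap: 0.652
grip_force: 62.1
[128.7460462  192.51500098] [129.22284242 179.3811591 ] [128.27249664 205.79821132]
[[13, 158, 170], [12, 156, 170], [12, 158, 170], [13, 173, 165], [10, 90, 178], [30, 1, 253], [12, 12, 214], [15, 7, 216], [165, 4, 239], [14, 187, 240], [14, 165, 246], [14, 160, 245], [11, 163, 164], [12, 164, 185], [12, 166, 190], [12, 162, 191], [13, 166, 189], [12, 164, 188], [12, 165, 189], [12, 166, 189], [12, 165, 186], [12, 163, 183], [12, 166, 184], [12, 167, 179], [10, 158, 134], [11, 162, 145], [11, 162, 148], [11, 165, 148], [11, 164, 148], [11, 163, 147], [11, 163, 138], [12, 165, 189], [13, 154, 240], [14, 156, 251], [13, 159, 231], [11, 175, 160], [16, 133, 225], [19, 112, 255], [17, 137, 205], [12, 155, 99], [11, 21, 194]]
[[13, 178, 166], [11, 75, 184], [12, 19, 231], [15, 9, 225], [15, 16, 195], [16, 12, 227], [15, 11, 238], [12, 5, 237], [6, 29, 240], [14, 179, 246], [14, 161, 247], [13, 161, 229], [11, 161, 125], [11, 166, 146], [11, 168, 156], [11, 165, 165], [11, 165, 170], [11, 164, 174], [11, 161, 179], [12, 163, 183], [12, 165, 186], [12, 163, 188], [12, 164, 190], [12, 164, 191], [11, 164, 191], [11, 161, 193], [12, 163, 195], [12, 164, 196], [12, 162, 195], [12, 167, 191], [11, 161, 184], [12, 161, 214], [14, 158, 247], [13, 166, 236], [11, 169, 178], [6, 38, 134], [0, 2, 149], [13, 12, 150], [11, 14, 149], [11, 14, 150], [10, 15, 150]]
```

Top-view scan lines put the rim at x 117–142 and y 181–205, centred at (129.5,193). The large pot is therefore at about (0.528,0.341). The small pot is gripped at 55 mm, which fits its collar.

```bash
python3 -m inch '[[0,0,-0.02,0,0,0,0],[0,0,-0.035,0,0,0,0],[0,0,-0.04,0,0,0,0],[0,0,-0.04,0,0,0,0],[0,0,-0.03,0,0,0,0],[0,0,0,0,0,0,0]]'
python3 - <<'E'
from h import *
plan([(.528,.341,.19,105)],0,step=.035)
E
```

```text
time_s: 29.68
tcp_pos: [0.6864, -0.0804, 0.1799]
tcp_rot: [[0.259, 0.966, 0.006], [0.966, -0.259, -0.001], [0.001, 0.006, -1.0]]
contact_force: [-0.5, -0.0, -0.9]
finger_gap: 0.649
grip_force: 64.0
at [ 0.6864 -0.0804  0.2099] yaw 74.99 tilt [ 5.9e-03 -5.0e-04 -1.0e+00]
(0.528, 0.341, 0.19, 105) 13 [[0.028,-0.02,0.002,0,0,-2.3,0],[0.029,-0.019,0.001,0,0,-2.3,0],[0.03,-0.018,0.002,0,0,-2.3,0],[0.03,-0.017,0.001,0,0,-2.3,0],[0.031,-0.015,0.002,0,0,-2.3,0],[0.032,-0.014,0.001,0,0,-2.3,0],[0.032,-0.013,0.002,0,0,-2.3,0],[0.033,-0.012,0.001,0,0,-2.3,0],[0.033,-0.01,0.002,0,0,-2.3,0],[0.033,-0.009,0.001,0,0,-2.3,0],[0.034,-0.008,0.002,0,0,-2.3,0],[0.034,-0.006,0.001,0,0,-2.4,0],[0.034,-0.004,0.002,0,0,-2.3,0]]
```

```bash
python3 -m inch '[[0.028,-0.020,0.002,0,0,-2.3,0],[0.029,-0.019,0.001,0,0,-2.3,0],[0.030,-0.018,0.002,0,0,-2.3,0],[0.030,-0.017,0.001,0,0,-2.3,0],[0.031,-0.015,0.002,0,0,-2.3,0],[0.032,-0.014,0.001,0,0,-2.3,0],[0.032,-0.013,0.002,0,0,-2.3,0],[0.033,-0.012,0.001,0,0,-2.3,0],[0.033,-0.010,0.002,0,0,-2.3,0],[0.033,-0.009,0.001,0,0,-2.3,0],[0.034,-0.008,0.002,0,0,-2.3,0],[0.034,-0.006,0.001,0,0,-2.4,0],[0.034,-0.004,0.002,0,0,-2.3,0],[0,0,0,0,0,0,0],[0,0,0,0,0,0,0],[0,0,0,0,0,0,0]]'
python3 - <<'E'
from h import *
plan([(.528,.341,.150,105)],0,step=.02)
T=snap("top");S=snap("side")
# compare rims in the side view: saturation/brightness columns
c=S["img"][150:265,100:230,::-1]
cv2.imwrite("pics/p3.png",cv2.resize(c,None,fx=5,fy=5,interpolation=2))
H=cv2.cvtColor(S["img"],cv2.COLOR_RGB2HSV)
for z in (.05,.08,.10,.125,.14): 
    a=proj(S,[.528,.341,z]);y=int(round(a[1]));r=H[y,int(a[0])-26:int(a[0])+27]
    print(z,a.round(1),''.join('#' if (p[0]<13 and p[1]>140 and p[2]>60) else 'o' if p[2]<70 else '.' for p in r))
E
```

```text
time_s: 31.68
tcp_pos: [0.5271, 0.3401, 0.1553]
tcp_rot: [[-0.258, 0.966, 0.0], [0.966, 0.258, -0.0], [-0.0, 0.0, -1.0]]
contact_force: [0.6, 0.1, -1.6]
finger_gap: 0.649
grip_force: 63.9
at [0.5271 0.3401 0.1853] yaw 104.93 tilt [ 2.e-04 -4.e-04 -1.e+00]
(0.528, 0.341, 0.15, 105) 2 [[0.0,0.001,0.018,0,0,-0.0,0],[0.001,0.0,0.017,0,0,-0.1,0]]
0.05 [155.5 243.1] #######..........####################................
0.08 [154.1 233.5] ##############################....###################
0.1 [153.1 226.9] ##############..######################...############
0.125 [151.9 218.5] ############################......###################
0.14 [151.1 213.4] #####################################################
```

The pot's column centres in the side view (155.5 and 153.5) match the projected axis (155.5 and 153.1), so it's aligned. Lowering with a watch on the force.

```bash
python3 -m inch '[[0,0.001,0.015,0,0,0,0],[0.001,0,0.015,0,0,0,0],[0,0,0.010,0,0,0,0],[0,0,0.005,0,0,0,0],[0,0,0.005,0,0,0,0],[0,0,0,0,0,0,0],[0,0,0,0,0,0,0]]' | egrep 'tcp_pos|cont'
python3 -m inch '[[0,0,0.004,0,0,0,0],[0,0,0.004,0,0,0,0],[0,0,0,0,0,0,0]]' | egrep 'tcp_pos|cont'
```

```text
tcp_pos: [0.5276, 0.3422, 0.1057]
contact_force: [-0.9, 0.1, -1.4]
tcp_pos: [0.5273, 0.3418, 0.0969]
contact_force: [0.1, 0.1, -1.0]
```

```bash
python3 -m inch '[[0,0,0.004,0,0,0,0],[0,0,0.004,0,0,0,0],[0,0,0,0,0,0,0]]' | egrep 'tcp_pos|cont'
python3 -m inch '[[0,0,0.003,0,0,0,0],[0,0,0.002,0,0,0,0],[0,0,0,0,0,0,0]]' | egrep 'tcp_pos|cont'
python3 -m inch '[[0,0,0.001,0,0,0,0],[0,0,0,0,0,0,0]]' | egrep 'tcp_pos|cont'
```

```text
tcp_pos: [0.5273, 0.3419, 0.0889]
contact_force: [0.2, -0.5, -0.5]
tcp_pos: [0.5274, 0.3419, 0.0842]
contact_force: [0.0, -0.4, -1.7]
tcp_pos: [0.5275, 0.342, 0.0834]
contact_force: [0.6, 0.9, -1.0]
```

```bash
python3 -m inch '[[0,0,0.001,0,0,0,0],[0,0,0,0,0,0,0]]' | egrep 'tcp_pos|cont'
python3 -m inch '[[0,0,0.001,0,0,0,0],[0,0,0,0,0,0,0]]' | egrep 'tcp_pos|cont'
python3 -m inch '[[0,0,0.0005,0,0,0,0],[0,0,0,0,0,0,0]]' | egrep 'tcp_pos|cont'
```

```text
tcp_pos: [0.5275, 0.342, 0.0823]
contact_force: [0.3, -0.6, -0.2]
tcp_pos: [0.5276, 0.3421, 0.0821]
contact_force: [-1.8, -3.8, 11.0]
tcp_pos: [0.5276, 0.3421, 0.082]
contact_force: [-3.4, -4.5, 17.9]
```

Seated at 0.0821, as predicted (0.0819). Releasing.

```bash
python3 -m inch '[[0,0,-0.0005,0,0,0,85],[0,0,0,0,0,0,100],[0,0,0,0,0,0,100],[0,0,0,0,0,0,100],[0,0,-0.03,0,0,0,100],[0,0,-0.04,0,0,0,100],[0,0,-0.04,0,0,0,100],[0,0,0,0,0,0,100]]'
python3 - <<'E'
from h import *
T0=pickle.load(open("top0.pkl","rb"))
c=((658+.5)/3.2-.5+185,(346+.5)/3.2-.5+115);print(onz(T0,c,.142),c)
plan([(.60,.0,.23,75),(.434,-.302,.21,55)],50,step=.04)
T=snap("top");H=cv2.cvtColor(T["img"],cv2.COLOR_RGB2HSV);a=proj(T,[.528,.342,.134]);print(a)
y,x=int(round(a[1])),int(round(a[0]))
print(x,y);print([tuple(v) for v in H[y,x-17:x+18,1:].tolist()]);print([tuple(v) for v in H[y-17:y+18,x,1:].tolist()])
E
```

```text
time_s: 35.78
tcp_pos: [0.5286, 0.3432, 0.1945]
tcp_rot: [[-0.259, 0.966, 0.004], [0.966, 0.259, 0.003], [0.001, 0.005, -1.0]]
contact_force: [-0.3, -0.2, -0.2]
finger_gap: 0.997
grip_force: 0.0
[ 0.43425858 -0.30054056  0.142     ] (390.28125, 222.78125)
at [0.5286 0.3432 0.2245] yaw 104.99 tilt [ 0.0042  0.0026 -1.    ]
(0.6, 0.0, 0.23, 75) 9 [[-0.039,-0.002,-0.001,0,0,3.3,50],[-0.039,0.0,-0.001,0,0,3.3,50],[-0.039,0.002,-0.0,0,0,3.3,50],[-0.039,0.005,-0.001,0,0,3.3,50],[-0.038,0.007,-0.0,0,0,3.4,50],[-0.038,0.009,-0.001,0,0,3.3,50],[-0.037,0.011,-0.0,0,0,3.4,50],[-0.037,0.013,-0.001,0,0,3.3,50],[-0.035,0.015,-0.0,0,0,3.4,50]]
(0.434, -0.302, 0.21, 55) 9 [[-0.037,-0.009,0.002,0,0,2.2,50],[-0.038,-0.008,0.002,0,0,2.2,50],[-0.038,-0.006,0.002,0,0,2.2,50],[-0.038,-0.005,0.002,0,0,2.2,50],[-0.038,-0.003,0.002,0,0,2.2,50],[-0.038,-0.002,0.002,0,0,2.2,50],[-0.038,-0.0,0.003,0,0,2.3,50],[-0.039,0.001,0.002,0,0,2.2,50],[-0.038,0.003,0.003,0,0,2.3,50]]
[124.78475839 190.62398562]
125 191
[(43, 196), (42, 195), (42, 194), (41, 194), (42, 195), (41, 194), (41, 195), (41, 193), (43, 195), (44, 195), (44, 195), (46, 196), (44, 196), (44, 195), (42, 194), (42, 193), (42, 195), (42, 194), (42, 194), (42, 195), (42, 194), (41, 194), (42, 193), (41, 192), (44, 193), (45, 193), (44, 192), (43, 191), (43, 191), (43, 191), (44, 191), (43, 190), (42, 189), (43, 189), (45, 189)]
[(43, 185), (45, 186), (43, 188), (45, 189), (45, 188), (43, 189), (43, 190), (43, 191), (43, 191), (43, 192), (43, 192), (44, 192), (44, 192), (42, 194), (42, 194), (42, 194), (42, 194), (42, 194), (42, 194), (41, 194), (43, 194), (44, 196), (46, 196), (44, 196), (43, 195), (42, 194), (41, 195), (41, 195), (42, 195), (42, 195), (42, 195), (42, 196), (43, 196), (42, 195), (43, 195)]
```

```bash
python3 -m inch '[[-0.039,-0.002,-0.001,0,0,3.3,100],[-0.039,0,-0.001,0,0,3.3,50],[-0.039,0.002,0,0,0,3.3,50],[-0.039,0.005,-0.001,0,0,3.3,50],[-0.038,0.007,0,0,0,3.4,50],[-0.038,0.009,-0.001,0,0,3.3,50],[-0.037,0.011,0,0,0,3.4,50],[-0.037,0.013,-0.001,0,0,3.3,50],[-0.035,0.015,0,0,0,3.4,50],[-0.037,-0.009,0.002,0,0,2.2,50],[-0.038,-0.008,0.002,0,0,2.2,50],[-0.038,-0.006,0.002,0,0,2.2,50],[-0.038,-0.005,0.002,0,0,2.2,50],[-0.038,-0.003,0.002,0,0,2.2,50],[-0.038,-0.002,0.002,0,0,2.2,50],[-0.038,0,0.003,0,0,2.3,50],[-0.039,0.001,0.002,0,0,2.2,50],[-0.038,0.003,0.003,0,0,2.3,50],[0,0,0,0,0,0,50],[0,0,0,0,0,0,50]]'
python3 - <<'E'
from h import *
plan([(.434,-.3015,.15,55),(.434,-.3015,.097,55)],50,step=.03)
T=snap("top");H=cv2.cvtColor(T["img"],cv2.COLOR_RGB2HSV);a=proj(T,[.528,.342,.134])
y,x=int(round(a[1])),int(round(a[0]));print(x,y)
print([tuple(v) for v in H[y,x-17:x+18,1:].tolist()]);print([tuple(v) for v in H[y-17:y+18,x,1:].tolist()])
E
```

```text
time_s: 38.33
tcp_pos: [0.433, -0.3027, 0.1756]
tcp_rot: [[0.573, 0.819, -0.001], [0.819, -0.573, 0.001], [0.0, -0.001, -1.0]]
contact_force: [-0.0, 0.3, 0.8]
finger_gap: 0.504
grip_force: 0.0
at [ 0.433  -0.3027  0.2056] yaw 55.02 tilt [-1.e-03  9.e-04 -1.e+00]
(0.434, -0.3015, 0.15, 55) 2 [[0.001,0.0,0.028,0,0,0.0,50],[0.001,0.0,0.028,0,0,0.0,50]]
(0.434, -0.3015, 0.097, 55) 2 [[-0.0,0.0,0.026,0,0,0.0,50],[-0.0,0.0,0.027,0,0,0.0,50]]
125 191
[(156, 170), (156, 172), (158, 170), (159, 168), (162, 172), (133, 232), (160, 254), (157, 251), (164, 177), (165, 193), (164, 193), (164, 191), (162, 191), (164, 190), (165, 192), (160, 188), (164, 188), (164, 182), (164, 146), (160, 132), (164, 146), (163, 152), (162, 151), (162, 148), (164, 148), (163, 207), (153, 255), (157, 243), (164, 174), (161, 188), (161, 182), (161, 208), (157, 245), (157, 250), (159, 232)]
[(161, 166), (26, 212), (3, 250), (13, 201), (10, 205), (14, 229), (53, 244), (174, 251), (161, 236), (163, 147), (162, 131), (162, 131), (165, 130), (162, 142), (163, 164), (161, 174), (162, 181), (164, 182), (162, 190), (162, 192), (161, 199), (162, 205), (163, 207), (161, 203), (161, 199), (161, 193), (160, 222), (157, 253), (159, 241), (168, 168), (170, 132), (133, 148), (44, 149), (2, 147), (10, 148)]
```

The small pot's rim spans x 113–135 and y 181–202, centre (124,191.5), so it is nested at about (0.527,0.343). Now I'll take the vase neck.

```bash
python3 -m inch '[[0.001,0,0.028,0,0,0,50],[0.001,0,0.028,0,0,0,50],[0,0,0.026,0,0,0,50],[0,0,0.020,0,0,0,50],[0,0,0.006,0,0,0,50],[0,0,0,0,0,0,50],[0,0,0,0,0,0,50]]'
python3 -m inch '[[0,0,0,0,0,0,0],[0,0,0,0,0,0,0],[0,0,0,0,0,0,0],[0,0,0,0,0,0,0],[0,0,0,0,0,0,0]]'
```

```text
time_s: 39.25
tcp_pos: [0.4349, -0.3018, 0.0691]
tcp_rot: [[0.573, 0.819, 0.001], [0.819, -0.573, -0.001], [0.0, 0.001, -1.0]]
contact_force: [0.3, 0.1, 0.6]
finger_gap: 0.497
grip_force: 0.0
time_s: 39.88
tcp_pos: [0.4346, -0.3019, 0.069]
tcp_rot: [[0.574, 0.819, 0.001], [0.819, -0.574, -0.0], [0.0, 0.001, -1.0]]
contact_force: [-1.3, 0.2, 5.8]
finger_gap: 0.177
grip_force: 58.1
```

```bash
python3 -m inch '[[0,0,-0.015,0,0,0,0],[0,0,-0.025,0,0,0,0],[0,0,-0.03,0,0,0,0],[0,0,-0.035,0,0,0,0],[0,0,-0.035,0,0,0,0],[0,0,-0.03,0,0,0,0],[0,0,0,0,0,0,0],[0,0,0,0,0,0,0]]'
python3 - <<'E'
from h import *
plan([(.60,.0,.27,75),(.527,.343,.265,105)],0,step=.035)
S=snap("side");p=get_obs()["tcp_pos"]+[0,0,.03];x=int(proj(S,p)[0])
cv2.imwrite("pics/v1.png",cv2.resize(S["img"][40:190,x-60:x+60,::-1],None,fx=4,fy=4,interpolation=2))
H=cv2.cvtColor(S["img"],cv2.COLOR_RGB2HSV)
for dz in(-.02,-.04,-.06,-.08,-.09,-.1): a=proj(S,p+[0,0,dz]);i,j=int(round(a[1])),int(round(a[0]));print(dz,a.round(1),[tuple(v) for v in H[i,j-9:j+10:2].tolist()])
E
```

```text
time_s: 40.88
tcp_pos: [0.434, -0.3016, 0.2384]
tcp_rot: [[0.574, 0.819, 0.0], [0.819, -0.574, -0.0], [0.0, 0.0, -1.0]]
contact_force: [-0.4, 1.0, -0.9]
finger_gap: 0.177
grip_force: 58.3
at [ 0.434  -0.3016  0.2684] yaw 54.99 tilt [ 1.e-04 -0.e+00 -1.e+00]
(0.6, 0.0, 0.27, 75) 10 [[0.034,-0.004,-0.0,0,0,-2.0,0],[0.034,-0.002,-0.0,0,0,-2.0,0],[0.034,-0.001,-0.0,0,0,-2.0,0],[0.035,-0.0,-0.0,0,0,-2.0,0],[0.034,0.001,-0.0,0,0,-2.0,0],[0.035,0.002,-0.0,0,0,-2.0,0],[0.034,0.003,-0.0,0,0,-2.0,0],[0.034,0.005,-0.001,0,0,-2.0,0],[0.034,0.006,-0.0,0,0,-2.0,0],[0.034,0.007,-0.001,0,0,-2.0,0]]
(0.527, 0.343, 0.265, 105) 11 [[0.028,-0.014,0.0,0,0,-2.7,0],[0.029,-0.013,0.001,0,0,-2.7,0],[0.03,-0.012,0.0,0,0,-2.7,0],[0.03,-0.01,0.001,0,0,-2.7,0],[0.031,-0.009,0.0,0,0,-2.7,0],[0.031,-0.008,0.001,0,0,-2.8,0],[0.031,-0.006,0.0,0,0,-2.7,0],[0.032,-0.004,0.001,0,0,-2.8,0],[0.032,-0.003,0.0,0,0,-2.7,0],[0.032,-0.002,0.001,0,0,-2.8,0],[0.032,0.0,0.0,0,0,-2.7,0]]
-0.02 [350.7 102. ] [(1, 193, 206), (1, 194, 205), (2, 194, 201), (7, 181, 138), (9, 184, 132), (9, 184, 136), (9, 183, 134), (2, 196, 190), (1,
[... 190 characters left out ...]
, 203)]
-0.06 [349.3 114.8] [(14, 68, 199), (13, 71, 170), (8, 66, 96), (9, 147, 99), (10, 176, 120), (10, 180, 129), (10, 179, 131), (13, 124, 163), (13, 71, 202), (15, 67, 207)]
-0.08 [348.6 121. ] [(4, 142, 113), (11, 77, 132), (14, 74, 183), (11, 159, 135), (11, 174, 133), (11, 176, 136), (12, 174, 133), (15, 77, 188), (12, 68, 132), (8, 58, 101)]
-0.09 [348.2 124.1] [(13, 70, 204), (10, 86, 184), (7, 121, 143), (8, 165, 119), (11, 182, 122), (11, 180, 132), (11, 178, 133), (13, 114, 174), (15, 68, 206), (15, 68, 206)]
-0.1 [347.9 127.1] [(15, 71, 214), (15, 67, 209), (15, 68, 209), (14, 73, 203), (12, 132, 151), (11, 152, 146), (11, 138, 146), (7, 120, 132), (8, 96, 127), (14, 71, 190)]
```

The numbers show amber pixels centred on the tool axis from 20 to 95 mm below the tip. The vase hangs straight, with its foot where I expected.

```bash
python3 -m inch '[[0.034,-0.004,0,0,0,-2,0],[0.034,-0.002,0,0,0,-2,0],[0.034,-0.001,0,0,0,-2,0],[0.035,0,0,0,0,-2,0],[0.034,0.001,0,0,0,-2,0],[0.035,0.002,0,0,0,-2,0],[0.034,0.003,0,0,0,-2,0],[0.034,0.005,-0.001,0,0,-2,0],[0.034,0.006,0,0,0,-2,0],[0.034,0.007,-0.001,0,0,-2,0]]' | grep tcp_pos
python3 -m inch '[[0.028,-0.014,0,0,0,-2.7,0],[0.029,-0.013,0.001,0,0,-2.7,0],[0.030,-0.012,0,0,0,-2.7,0],[0.030,-0.010,0.001,0,0,-2.7,0],[0.031,-0.009,0,0,0,-2.7,0],[0.031,-0.008,0.001,0,0,-2.8,0],[0.031,-0.006,0,0,0,-2.7,0],[0.032,-0.004,0.001,0,0,-2.8,0],[0.032,-0.003,0,0,0,-2.7,0],[0.032,-0.002,0.001,0,0,-2.8,0],[0.032,0,0,0,0,-2.7,0],[0,0,0,0,0,0,0],[0,0,0,0,0,0,0],[0,0,0,0,0,0,0]]'
python3 - <<'E'
from h import *
plan([(.527,.343,.235,105)],0,step=.03)
S=snap("side");T=snap("top")
cv2.imwrite("pics/v2.png",cv2.resize(S["img"][150:275,95:215,::-1],None,fx=4.5,fy=4.5,interpolation=2))
E
```

```text
tcp_pos: [0.6002, 0.0007, 0.2393]
time_s: 43.92
tcp_pos: [0.527, 0.3425, 0.2354]
tcp_rot: [[-0.258, 0.966, 0.0], [0.966, 0.258, -0.0], [-0.0, 0.0, -1.0]]
contact_force: [0.4, -0.3, -1.0]
finger_gap: 0.177
grip_force: 58.3
at [0.527  0.3425 0.2654] yaw 104.93 tilt [ 3.e-04 -4.e-04 -1.e+00]
(0.527, 0.343, 0.235, 105) 2 [[0.0,0.0,0.015,0,0,-0.0,0],[0.0,0.0,0.015,0,0,-0.1,0]]
```

View pics/v2.png

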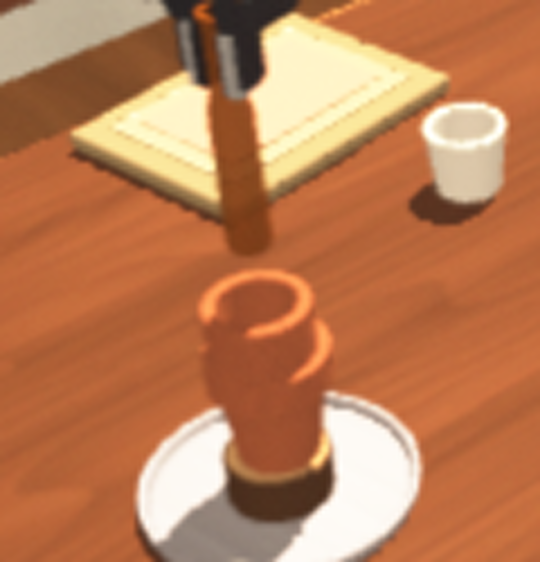

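The side crop shows the vase upright. Its axis, carried on down to row 303, meets the small pot's mouth centre at (256,303); pots and plinth stand upright. Lowering.

```bash
python3 -m inch '[[0,0,0.015,0,0,0,0],[0,0,0.015,0,0,0,0],[0,0,0.015,0,0,0,0],[0,0,0.010,0,0,0,0],[0,0,0.01,0,0,0,0],[0,0,0,0,0,0,0]]' | egrep 'tcp_pos|cont'
python3 -m inch '[[0,0,0.008,0,0,0,0],[0,0,0.008,0,0,0,0],[0,0,0,0,0,0,0]]' | egrep 'tcp_pos|cont'
python3 -m inch '[[0,0,0.005,0,0,0,0],[0,0,0.004,0,0,0,0],[0,0,0,0,0,0,0]]' | egrep 'tcp_pos|cont'
```

```text
tcp_pos: [0.5264, 0.3431, 0.1696]
contact_force: [-0.7, 0.4, -0.2]
tcp_pos: [0.5264, 0.343, 0.1536]
contact_force: [-0.5, 0.6, -1.4]
tcp_pos: [0.5266, 0.3432, 0.145]
contact_force: [-0.0, 0.7, -0.2]
```

```bash
python3 -m inch '[[0,0,0.003,0,0,0,0],[0,0,0,0,0,0,0],[0,0,0,0,0,0,0]]' | egrep 'tcp_pos|cont'
python3 -m inch '[[0,0,0.001,0,0,0,0],[0,0,0,0,0,0,0]]' | egrep 'tcp_pos|cont'
python3 -m inch '[[0,0,0.001,0,0,0,0],[0,0,0,0,0,0,0]]' | egrep 'tcp_pos|cont'
python3 -m inch '[[0,0,0.001,0,0,0,0],[0,0,0,0,0,0,0]]' | egrep 'tcp_pos|cont'
```

```text
tcp_pos: [0.5267, 0.3433, 0.1424]
contact_force: [-0.3, -0.7, -0.4]
tcp_pos: [0.5267, 0.3433, 0.1413]
contact_force: [0.5, -0.4, -0.9]
tcp_pos: [0.5267, 0.3432, 0.1403]
contact_force: [-0.0, 0.6, -0.8]
tcp_pos: [0.5267, 0.3433, 0.1393]
contact_force: [-0.3, 0.7, -1.5]
```

```bash
python3 -m inch '[[0,0,0.001,0,0,0,0],[0,0,0,0,0,0,0]]' | egrep 'tcp_pos|cont'
python3 -m inch '[[0,0,0.0005,0,0,0,0],[0,0,0,0,0,0,0]]' | egrep 'tcp_pos|cont'
```

```text
tcp_pos: [0.5269, 0.3435, 0.139]
contact_force: [0.1, -2.1, 7.6]
tcp_pos: [0.527, 0.3437, 0.139]
contact_force: [-3.0, -2.0, 12.9]
```

Floor contact is at 0.139, as predicted. I'll back off slightly, let go, lift clear and check.

```bash
python3 -m inch '[[0,0,-0.001,0,0,0,0],[0,0,0,0,0,0,30],[0,0,0,0,0,0,50],[0,0,0,0,0,0,50],[0,0,0,0,0,0,50],[0,0,-0.015,0,0,0,50],[0,0,-0.03,0,0,0,50],[0,0,-0.03,0,0,0,50],[-0.03,0,-0.02,0,0,0,50],[-0.05,0,0,0,0,0,50],[-0.05,0,0,0,0,0,50],[-0.05,0,0,0,0,0,50],[-0.05,0,0,0,0,0,50],[0,0,0,0,0,0,50],[0,0,0,0,0,0,50]]'
python3 - <<'E'
from h import *
S=snap("side");T=snap("top");T0=pickle.load(open("top0.pkl","rb"));S0=pickle.load(open("side0.pkl","rb"))
H=cv2.cvtColor(S["img"],cv2.COLOR_RGB2HSV)
for z in(.15,.16,.17,.18,.19,.2,.205,.21,.215,.22):
    a=proj(S,[.527,.343,z]);i,j=int(round(a[1])),int(round(a[0]))
    print(z,a.round(1),[tuple(v) for v in H[i,j-8:j+9:1,1:].tolist()])
for n,X in(("cup",(.69,.072,.024)),("stick",(.562,-.101,.025)),("jar",(.4405,-.0734,.027))):
    for d,d0 in((T,T0),(S,S0)):
        a=proj(d,X).astype(int);sl=np.s_[a[1]-12:a[1]+13,a[0]-12:a[0]+13];print(n,np.abs(d["img"][sl].astype(int)-d0["img"][sl]).mean().round(1))
E
```

```text
time_s: 49.02
tcp_pos: [0.5862, 0.1218, 0.2347]
tcp_rot: [[-0.259, 0.966, 0.001], [0.966, 0.259, 0.001], [0.0, 0.001, -1.0]]
contact_force: [-0.4, -0.2, 0.3]
finger_gap: 0.505
grip_force: 0.0
0.15 [150.1 210.5] [(177, 173), (175, 172), (177, 170), (180, 154), (196, 130), (208, 124), (205, 127), (205, 128), (205, 128), (206, 126), (202, 126), (204, 125), (204, 130), (200, 138), (193, 152), (178, 166), (174, 173)]
0.16 [149.6 207. ] [(178, 179), (178, 178), (175, 176), (178, 165), (188, 144), (205, 127), (208, 126), (206, 129), (207, 128), (206, 126), (203, 127), (204, 134), (201, 146), (188, 168), (177, 186), (176, 188), (175, 189)]
0.17 [149.1 203.4] [(175, 204), (175, 205), (176, 206), (176, 207), (176, 203), (183, 177), (203, 133), (202, 130), (204, 130), (204, 129), (205, 128), (203, 133), (190, 158), (182, 179), (176, 180), (178, 176), (176, 175)]
0.18 [148.6 199.9] [(176, 194), (176, 188), (177, 180), (178, 153), (177, 115), (192, 114), (203, 123), (204, 131), (206, 130), (202, 129), (202, 129), (197, 146), (185, 178), (177, 195), (176, 196), (176, 196), (177, 195)]
0.19 [148.  
[... 644 characters left out ...]
(122, 227)]
0.21 [147. 189.] [(95, 251), (99, 250), (100, 249), (101, 247), (119, 242), (156, 232), (184, 183), (185, 87), (181, 55), (187, 49), (191, 72), (202, 154), (191, 220), (142, 241), (101, 250), (97, 251), (97, 251)]
0.215 [146.7 187.2] [(94, 245), (70, 253), (53, 254), (53, 254), (52, 254), (56, 254), (73, 254), (104, 252), (128, 249), (140, 248), (137, 248), (113, 252), (90, 252), (94, 247), (100, 247), (99, 249), (97, 250)]
0.22 [146.4 185.3] [(53, 254), (54, 255), (54, 254), (56, 254), (58, 254), (75, 253), (91, 251), (73, 254), (59, 255), (70, 255), (95, 250), (88, 250), (64, 254), (58, 254), (53, 254), (53, 254), (60, 254)]
cup 63.5
cup 5.0
stick 8.1
stick 1.3
jar 61.4
jar 1.7
```

The vase stands upright on the stack's axis, with its lip at about 0.212 m as it should be. The bystanders look unchanged in the side view.

```bash
python3 -c "
from workcell import finish_job
print(finish_job())"
```

```text
the job is handed in; nothing more can be done
None
```

I built the centrepiece and handed it in at about 49 s of the 122 s allowed: plinth, large pot, nested small pot and amber vase all stand upright and released on the tray; the candlestick, candle jar and cup look unmoved in the side view (the arm blocked the top view of the cup and jar), and I got no verdict back.

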